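Unload the cup carrier and nest the cups

TASK

The sample cups have come back clamped on their sides in the carrier. Lift the red bar out of its brackets and lay it on the bench clear of the carrier, rest and mat, then nest first the blue cup in the white cup that stands on the cork mat, then the orange cup in the blue one, fully home and upright, leaving the stack on the mat. In the carrier only the cups' foot ends can be gripped, so use the open rest to lay a cup down and change grip; do not disturb the slide box, the bottle or the dish.

Things in the scene. Friction and masses are not known exactly. Their poses are not given: they have to be found in the camera images.
- carrier: Fixed aluminium carrier, base 86 x 212 mm. Origin under its centre at bench level; x axis along the two lying cups, foot to mouth; y along the bar. Cups lie at y = -42 and +42 mm, axis 37.5 mm up, foot underside at x = -38, rim at x = +32. Foot ends are free at the sides; each collar sits between walls 58 mm high (x 4 to 36) 3 mm away, end wall 46 mm high at the mouth. Cups lift straight up.
- bar_grip (a point): Red bar, 150 g: 14 x 14 mm, 208 mm long, with a grip tab on its middle, 12 mm thick, 36 mm along the bar, 28 mm tall. Point: the tab's centre, 28 mm above the bar's underside, 14 mm below the tab's top; x across the bar, y along it, z up. At the start its underside is 70 mm above the bench, just over the cups. Lifts straight up.
- bar: The same bar; origin under its middle, same axes. It lies in open-topped notches (17 mm wide, 14 mm deep) of two black brackets 84 mm high at the carrier's y = -94 and +94 mm, x = 17 mm.
- rest: Fixed open rest, yellow base 80 x 50 mm, black rails. Origin at bench level; x axis along a cup laid in it, foot to mouth. The cup lies level over y = 0 and does not roll: axis 37.5 mm up, foot underside at x = -38, rim at x = +32 mm. Foot rails: 12 mm either side, 22 mm high (x -36 to -22); collar rails: 25 mm either side, 14 mm high (x 6 to 30). No walls beside the cup.
- mat: fixed round cork mat, 96 mm across, 3 mm thick; origin under its centre. The white cup stands on its middle; the stack is built there.
- cup_white_mid (a point): white stacking cup, upright on the cork mat at the start. Rigid plastic, 80 g, 70 mm tall: foot 35 mm across up to 18 mm, cone to 52 mm across at 40 mm, there a flat shoulder, then an upright collar 62 mm across up to the rim; mouth 55 mm inside. Cups are alike: nested, the upper's shoulder sits on the lower's rim, 30 mm higher, 1.7 mm play. Point: on the axis, 35 mm from foot and rim; z axis from foot to mouth.
- cup_blue_mid (a point): blue stacking cup, on its side in one pocket of the carrier at the start. Rigid plastic, 80 g, 70 mm tall: foot 35 mm across up to 18 mm, cone to 52 mm across at 40 mm, there a flat shoulder, then an upright collar 62 mm across up to the rim; mouth 55 mm inside. Cups are alike: nested, the upper's shoulder sits on the lower's rim, 30 mm higher, 1.7 mm play. Point: on the axis, 35 mm from foot and rim; z axis from foot to mouth.
- cup_orange_mid (a point): orange stacking cup, on its side in the other pocket of the carrier at the start. Rigid plastic, 80 g, 70 mm tall: foot 35 mm across up to 18 mm, cone to 52 mm across at 40 mm, there a flat shoulder, then an upright collar 62 mm across up to the rim; mouth 55 mm inside. Cups are alike: nested, the upper's shoulder sits on the lower's rim, 30 mm higher, 1.7 mm play. Point: on the axis, 35 mm from foot and rim; z axis from foot to mouth.
- slide_box_mid (a point): bystander: green and white closed slide box, 77 x 92 x 34 mm, 300 g; point at its centre
- bottle_mid (a point): bystander: small amber bottle, 44 mm across, 85 mm tall, 150 g; point at its centre
- dish_mid (a point): bystander: closed glass dish, 78 mm across, 20 mm tall, 80 g; point at its centre
Mind the look-alikes: they are no part of the job. What is shaped like the bar but yellow is not meant.

How it is judged:
By the outcome, as a careful person would: the job done as asked, in the order asked, and still so for the second after the job is handed in, with the robot touching nothing.
It also fails if it takes over 72 s, if anything falls off the work surface, if the arm or the gripper's body presses on something with over 40 N, if the wrist force passes 120 N, or if a joint passes its speed limit or range.

ROBOT

A 6-joint arm with a two-finger parallel gripper is mounted at the origin on the work surface. World frame = base frame: x ahead of the robot, y to its left, z up, the work surface at z = 0. Lengths are in m, angles in rad, forces in N, time in s.
With the tool pointing down it reaches from about 0.35 to 1 m from the base axis. Payload 7.1 kg.
Tool frame: the origin (TCP) lies between the finger pads; the fingertips stand 17 mm ahead of it and the grasp point (between the pads) lies 2 mm behind it (arm.tip_extent is the z of the fingertips in the tool frame, in m); z points along the fingers, y is the direction in which the jaws open and shut (so a half turn about z gives the same grasp; the last joint's range is limited). The gripper opens to 85 mm and grips with 20 to 120 N. Pads are 22 mm wide; open, the fingers measure 114 mm over their backs; the gripper's body (76 mm by 85 mm) begins 54 mm behind the grasp point. The pads swing forward as they close: fully open they stand 13 mm farther back than shut.
Start: joints at [1.127, 0.423, 1.63, -0, 1.089, -0.019], TCP at [0.258, 0.569, 0.248] pointing down, gripper open.
Joint ranges: [-3, 3], [-0.9, 2.11], [0.09, 2.58], [-1.31, 4.45], [0.11, 2.69], [-2.54, 2.54]. Speed limits (rad/s): [2.39, 2.39, 3.01, 3.14, 3.14, 3.14].

INTERFACE

Orientations are given as a rotation vector (axis times angle).
In Python, from cell import arm gives the robot as it stands.
- The arm moves only by the shell command python3 -m inch 'ROWS' [OPENING] [FORCE]. ROWS is JSON, a list of rows, each a list of 2 entries, a list of its own where there are three numbers: the shift along the tool's x, y, z in m, then the turn about the tool's z in degrees. A call has 1 to 20 rows; each row shifts and turns the commanded pose from where the row before left it, along the tool's axes as they then stand; what a row does not reach is not made up. A row lasts 1/8 s, in which the tool goes at most 62.5 mm and 10.7 degrees, less where a joint would pass 70% of its speed; a pose out of reach is approached as far as the arm can. A call with a gripper value outside its range is refused whole. OPENING is the finger opening in m, from 0 to 0.0854, set as the call begins (- or left out, the last holds). The fingers move at their own pace and stop on an object; FORCE is the grip in N (left out, the last holds). Time passes only in rows, so rows that do not move let the fingers close. It gives the time, the measured TCP pose, the force and the opening at its end, in the units of the state.
- arm.state(): the state, without advancing time (a new reading comes with each control period).
- arm.read_camera(name): name is "side" or "top"; returns a dict with "color" (400x640x3 uint8, red, green, blue), "fov_y" (degrees; the focal length in pixels is half the picture's height over the tangent of half this angle, whatever the lens; pixels are square), "cx", "cy" (the principal point, pixels), "extrinsics" (4x4, takes a point from world to camera coordinates). Camera axes: x right, y down, z forward; pixel columns grow to the right and rows downward; lengths in m; the calibration is good to about 2 mm. A picture is of the moment at which its call begins. There is no depth.
- arm.hand_in(): hands the job in, once; it reports no verdict.
Trained networks look in a picture, given as the dict that the camera call returned (one of the last four; its "shot" number tells which), for a name from the list of things; names that differ only in an ending like _2 or _b are one class to them, and where a whole thing is asked for, a point or a joint stands for the part that bears it (a point fixed in the world has none). Each returns a list of dicts, best first, with "confidence" (0 to 1); they miss things now and then, are a little off and sometimes report something else, mostly with a low value. They report only what shows in the picture. A call takes as long as a camera call. They do not tell look-alikes from the thing itself.
- arm.spot_in(picture, target): "pixel" ([column, row] in pixels, amid what is visible of it).
The state is a dict: "time_s": time; "q": joint angles; "qvel": joint speeds; "joint_efforts": joint torques, N m; "tcp_pos": TCP position; "tool_rot": TCP orientation; "ft_force": force on the tool from outside, world axes, zero at the start; "ft_torque": the same for the moment, N m; "grip_width": finger opening in m.
Only numpy, scipy, OpenCV 4.12 (cv2) and the standard library are available. Lean on these libraries where they do the work, as an engineer would, in place of code of your own. Each camera call takes 0.05 s, during which the arm holds its last target.

## Working session

There is one attempt and no reset: what is moved stays moved. The work goes in short steps, Python scripts to look and compute and a shell command to move; the robot and the scene stay as the last step left them, time stands still between calls to the robot, and variables do not carry over. Pictures are saved under pics/ and viewed, and the job is handed in when it is done.

```bash
ls -la; mkdir -p pics; python3 - <<'E'
from cell import arm
import cv2,json
s=arm.state();print({k:s[k] for k in s})
for n in("top","side"):
    p=arm.read_camera(n)
    cv2.imwrite(f"pics/{n}0.png",p["color"][:,:,::-1])
    print(n,p["fov_y"],p["cx"],p["cy"],p["extrinsics"])
    for t in["carrier","bar_grip","bar","rest","mat","cup_white_mid","cup_blue_mid","cup_orange_mid","slide_box_mid","bottle_mid","dish_mid"]:
        print(t,[(r["pixel"],round(r["confidence"],2)) for r in arm.spot_in(p,t)])
E
```

```text
total 12
drwxr-xr-x  3 agent agent 4096 Dec  7 07:18 .
drwxr-xr-x 23 root  root  4096 Dec  7 07:18 ..
drwxr-xr-x  2 agent agent 4096 Dec  7 07:18 pics
{'time_s': 0.0, 'q': array([ 1.12702543e+00,  4.23855882e-01,  1.63074650e+00,  7.01409838e-06,
        1.08857207e+00, -1.90343986e-02]), 'qvel': array([ 3.09710345e-04,  1.65779025e-03, -3.69055591e-04,  5.22929570e-04,
       -1.41006485e-05,  2.33441810e-04]), 'joint_efforts': array([-1.72144690e-03, -5.57387924e+01, -2.81747639e+01, -2.84916769e-04,
        7.58275331e-03, -8.99589821e-06]), 'tcp_pos': array([0.25731059, 0.5689765 , 0.24751407]), 'tool_rot': array([-6.62097943e-01, -3.07065264e+00,  2.41594192e-03]), 'ft_force': array([ 0.10070348, -0.4100156 , -0.10475463]), 'ft_torque': array([ 0.04300643, -0.04888883,  0.01587138]), 'grip_width': 0.08506327416493888}
top 45.252412418656924 317.5600240237086 189.20872213488553 [[ 0.00651156 -0.99986538 -0.01506086  0.01354667]
 [-0.99129371 -0.00447356 -0.1315932   0.55041885]
 [ 0.13150811  0.01578661 -0.99118939  1.18259848]
 [ 0.          0.          0.          1.        ]]

[... 592 characters left out ...]
 [-0.35745595 -0.66471916 -0.65602872  0.24975646]
 [ 0.30213005  0.58236152 -0.75470027  0.87097074]
 [ 0.          0.          0.          1.        ]]
carrier [([333.9, 217.3], 0.7)]
bar_grip [([320.2, 351.2], 0.93), ([339.9, 182.4], 0.83), ([385.0, 175.9], 0.69)]
bar [([387.7, 177.5], 0.82), ([321.3, 349.6], 0.73), ([341.5, 185.9], 0.57), ([263.5, 156.0], 0.44)]
rest [([394.1, 318.0], 0.72)]
mat [([263.6, 154.7], 0.71), ([325.1, 185.9], 0.67)]
cup_white_mid [([254.5, 138.2], 0.8)]
cup_blue_mid [([337.1, 211.1], 0.71)]
cup_orange_mid [([327.2, 186.4], 0.66)]
slide_box_mid [([332.3, 132.1], 0.88)]
bottle_mid [([434.6, 250.7], 0.62)]
dish_mid [([248.3, 205.2], 0.83), ([337.8, 207.9], 0.17)]
```

View pics/top0.png

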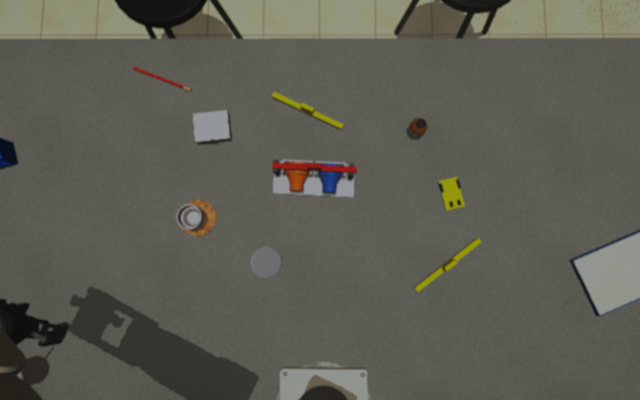

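View pics/side0.png

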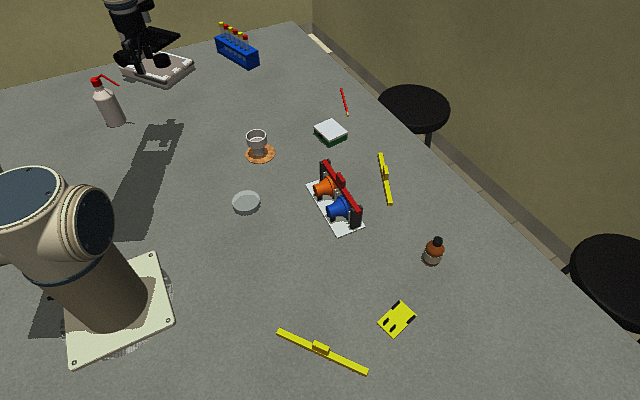

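```bash
python3 - <<'E'
import cv2
a=cv2.imread("pics/top0.png")[80:290,170:490]
cv2.imwrite("pics/top0c.png",cv2.resize(a,None,fx=2.5,fy=2.5,interpolation=cv2.INTER_CUBIC))
a=cv2.imread("pics/side0.png")[100:380,200:480]
cv2.imwrite("pics/side0c.png",cv2.resize(a,None,fx=2.14,fy=2.14,interpolation=cv2.INTER_CUBIC))
E
```

```text
(no output)
```

View pics/top0c.png

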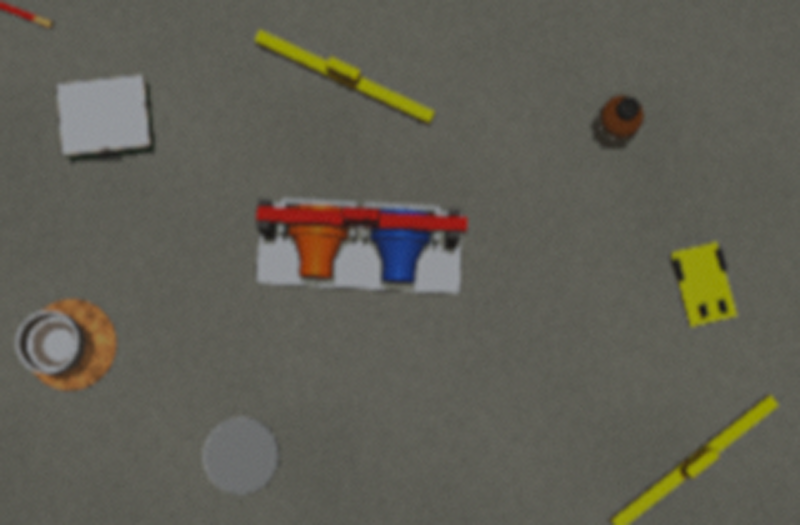

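View pics/side0c.png

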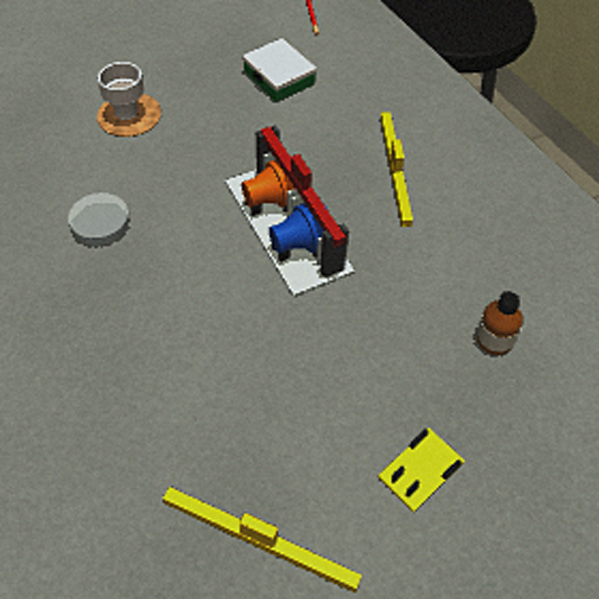

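Both views show the same layout. The red bar with its tab lies on the carrier: top (315,167), side (340,183). Two things could be taken for it. Both are yellow bars, at top (307,109) / side (386,177) and top (446,264) / side (320,350). I choose the red one, and the crop confirms it lies in the black brackets over the orange (+y) and blue (-y) cups.

The rest is the small yellow plate at top (452,191). The white cup is on the cork mat at top (198,217).

Next I fit poses using silhouettes.

```bash
cat > h.py <<'E'
import numpy as np,cv2
from scipy.optimize import minimize
def proj(p,P):
    f=200/np.tan(np.radians(p["fov_y"])/2);E=np.asarray(p["extrinsics"]);c=P@E[:3,:3].T+E[:3,3]
    return np.c_[f*c[:,0]/c[:,2]+p["cx"],f*c[:,1]/c[:,2]+p["cy"]]
def box(x0,x1,y0,y1,z0,z1): return np.array([[x,y,z] for x in(x0,x1) for y in(y0,y1) for z in(z0,z1)],float)/1000
a=np.linspace(0,2*np.pi,40,endpoint=False)
def frus(r0,z0,r1,z1): return np.r_[np.c_[r0*np.cos(a),r0*np.sin(a),0*a+z0],np.c_[r1*np.cos(a),r1*np.sin(a),0*a+z1]]/1000
CUP=[frus(17.5,0,17.5,18),frus(17.5,18,26,40),frus(31,40,31,70)]
BAR=[box(-7,7,-104,104,0,14),box(-6,6,-18,18,14,42)]
def place(parts,x,y,z,yaw,lying=False):
    c,s=np.cos(yaw),np.sin(yaw);R=np.array([[c,-s,0],[s,c,0],[0,0,1]])
    L=np.array([[0,0,1],[0,1,0],[-1,0,0]]) if lying else np.eye(3) # cup z->x
    return [ (q@L.T)@R.T+[x,y,z] for q in parts]
S=8
def render(p,parts,roi):
    u0,v0,u1,v1=roi;im=np.zeros(((v1-v0)*S,(u1-u0)*S),np.uint8)
    for q in parts:
        uv=(proj(p,q)-[u0,v0]+.5)*S
        cv2.fillConvexPoly(im,cv2.convexHull(np.round(uv).astype(np.int32)),255)
    return cv2.resize(im,(u1-u0,v1-v0),interpolation=cv2.INTER_AREA)/255.
def back(p,uv,z):
    f=200/np.tan(np.radians(p["fov_y"])/2);E=np.asarray(p["extrinsics"]);R=E[:3,:3];C=-R.T@E[:3,3]
    d=R.T@np.array([(uv[0]-p["cx"])/f,(uv[1]-p["cy"])/f,1]);return C+d*(z-C[2])/d[2]
def hsv(p): return cv2.cvtColor(p["color"],cv2.COLOR_RGB2HSV)
def mask(p,name):
    h=hsv(p);H,Sa,V=[h[...,i].astype(int) for i in range(3)]
    return {"red":((H<5)|(H>172))&(Sa>150)&(V>45),"yellow":(H>24)&(H<36)&(Sa>150)&(V>60),"orange":(H>=5)&(H<18)&(Sa>170)&(V>60),"blue":(H>105)&(H<130)&(Sa>120)&(V>30)}[name]
def fit(p,m,mk,x0,roi,steps=(.01,.01,.08),weight=None):
    u0,v0,u1,v1=roi;M=m[v0:v1,u0:u1].astype(float)
    W=1 if weight is None else weight[v0:v1,u0:u1]
    def cost(x): 
        r=render(p,mk(x),roi); return np.sum(W*np.abs(r-M))/max(np.sum(M),1)
    n=len(x0);best=None
    for k in range(3):
        x=np.array(x0) if best is None else best.x
        sx=np.r_[[x],[x+np.eye(n)[i]*steps[i]*(1 if k%2==0 else -.5) for i in range(n)]]
        best=minimize(cost,x,method="Nelder-Mead",options=dict(initial_simplex=sx,xatol=1e-5,fatol=1e-6))
    return best.x,best.fun
E
python3 - <<'E'
from cell import arm
from h import *
import pickle
print(arm.tip_extent)
P={n:arm.read_camera(n) for n in("top","side")}
pickle.dump({n:{k:v for k,v in P[n].items()} for n in P},open("p0.pkl","wb"))
R={"top":(255,140,375,215),"side":(290,140,380,250)}
for n in P:
    p=P[n];uv={"top":(316,169),"side":(341,184)}[n];g=back(p,uv,.077)
    print(n,"bar",fit(p,mask(p,"red"),lambda x:place(BAR,x[0],x[1],.07,x[2]),[g[0],g[1],-.04],R[n]))
    R2={"top":(425,165,480,220),"side":(365,290,430,345)}[n]
    g=back(p,{"top":(452,192),"side":(396,318)}[n],.004)
    u0,v0,u1,v1=R2
    h=hsv(p);dark=mask(p,"yellow")|(h[...,2]<40)
    for t in(4,8): print(n,"rest",t,fit(p,dark,lambda x:place([box(-40,40,-25,25,0,t),box(-36,-22,10,14,0,22),box(-36,-22,-14,-10,0,22),box(6,30,23,27,0,14),box(6,30,-27,-23,0,14)],x[0],x[1],0,x[2]),[g[0],g[1],.25],R2))
    for nm,uv in(("slide",{"top":(212,127),"side":(331,132)}),("dish",{"top":(265,261),"side":(247,203)}),("bottle",{"top":(419,128),"side":(434,252)}),("ybar",{"top":(445,265),"side":(321,351)})):
        print(nm,back(p,uv[n],.03)[:2].round(3))
E
```

```text
0.017
top bar (array([ 0.60021881,  0.02381419, -0.04734843]), np.float64(0.3114212425546715))
top rest 4 (array([ 0.54613156, -0.32969032,  0.24106472]), np.float64(0.15769953551040672))
top rest 8 (array([ 0.5456105 , -0.32903381,  0.24360947]), np.float64(0.1748111902989044))
slide [0.714 0.293]
dish [0.369 0.147]
bottle [ 0.712 -0.245]
ybar [ 0.362 -0.302]
side bar (array([ 0.59803018,  0.02377042, -0.05270996]), np.float64(0.3690092879256966))
side rest 4 (array([ 0.54488608, -0.32854018,  0.24583989]), np.float64(0.10075884899414313))
side rest 8 (array([ 0.54385806, -0.32873823,  0.24372746]), np.float64(0.12556659027247263))
slide [0.711 0.279]
dish [0.364 0.124]
bottle [ 0.713 -0.242]
ybar [ 0.359 -0.321]
```

```bash
cat >> h.py <<'E'
def overlay(p,parts,roi,fn,k=6):
    u0,v0,u1,v1=roi;im=cv2.resize(np.ascontiguousarray(p["color"][v0:v1,u0:u1,::-1]),None,fx=k,fy=k,interpolation=cv2.INTER_NEAREST)
    im=np.clip(im.astype(float)*1.5,0,255).astype(np.uint8)
    for q in parts:
        uv=(proj(p,q)-[u0,v0]+.5)*k
        cv2.polylines(im,[cv2.convexHull(np.round(uv).astype(np.int32))],True,(255,255,255),1)
    cv2.imwrite(fn,im)
E
python3 - <<'E'
from h import *
import pickle
P=pickle.load(open("p0.pkl","rb"))
p=P["top"];overlay(p,place(BAR,.6002,.0238,.07,-.0473),(255,140,375,215),"pics/o1.png")
p=P["side"];overlay(p,place(BAR,.598,.0238,.07,-.0527),(290,140,380,250),"pics/o2.png",5)
p=P["top"];m=mask(p,"red")[140:215,255:375];print(m.sum())
E
```

```text
451
```

View pics/o1.png

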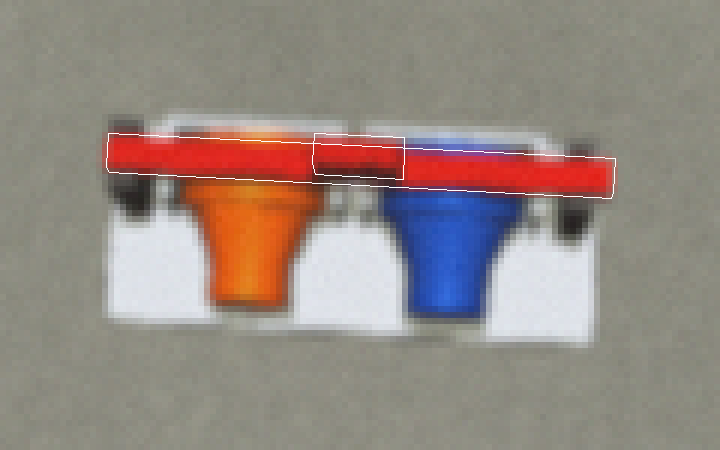

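View pics/o2.png

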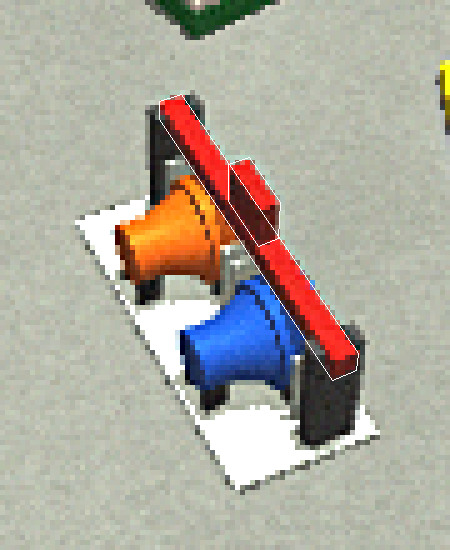

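```bash
cat >> h.py <<'E'
from scipy.spatial.transform import Rotation as Ro
def plan(x,y,z,yawdeg=None,half=True,step=50,tdeg=9,nmin=1,st=None):
    from cell import arm
    s=st or arm.state();p=np.array(s["tcp_pos"]);R=Ro.from_rotvec(s["tool_rot"]).as_matrix()
    psi=np.degrees(np.arctan2(R[1,0],R[0,0]))
    d=0 if yawdeg is None else (yawdeg-psi+180)%360-180
    if half and abs(d)>90: d-=180*np.sign(d)
    D=np.array([x,y,z])-p
    n=max(nmin,int(np.ceil(np.linalg.norm(D)*1000/step)),int(np.ceil(abs(d)/tdeg)))
    q1n=np.arctan2(y,x);q6=s["q"][5]+(q1n-s["q"][0])-np.radians(d)
    rows=[];acc=np.zeros(3);ps=psi
    for i in range(n):
        c,q=np.cos(np.radians(ps)),np.sin(np.radians(ps))
        want=D*(i+1)/n-acc
        T=np.array([[c,q,0],[q,-c,0],[0,0,-1]]) # tool axes cols: x=(c,s,0), y=z cross x =(s,-c,0)
        r=np.round(T.T@want,4);acc=acc+T@r
        t=round(-d/n,2);ps-=t;rows.append([list(map(float,r)),t])
    print("pos",p.round(4),"psi",round(psi,2),"tilt",R[2,2].round(5),"grip",round(s["grip_width"],4),"F",np.round(s["ft_force"],1),"t",round(s["time_s"],2),"q6 ->",round(q6,2))
    print(str(rows).replace(" ",""))
E
python3 -c "
from h import *
plan(.599,.0238,.18,90-2.86)"
```

```text
pos [0.2576 0.5694 0.2483] psi 155.66 tilt -1.0 grip 0.0854 F [ 0.8  0.  -0.6] t 1.3 q6 -> 0.09
[[[-0.0412,-0.0274,0.0053],np.float64(5.27)],[[-0.0436,-0.0235,0.0052],np.float64(5.27)],[[-0.0456,-0.0194,0.0053],np.float64(5.27)],[[-0.0471,-0.0152,0.0052],np.float64(5.27)],[[-0.0483,-0.0107,0.0053],np.float64(5.27)],[[-0.0491,-0.0063,0.0052],np.float64(5.27)],[[-0.0495,-0.0017,0.0053],np.float64(5.27)],[[-0.0495,0.0028,0.0052],np.float64(5.27)],[[-0.0489,0.0073,0.0053],np.float64(5.27)],[[-0.0481,0.0118,0.0053],np.float64(5.27)],[[-0.0468,0.0162,0.0052],np.float64(5.27)],[[-0.0451,0.0204,0.0053],np.float64(5.27)],[[-0.043,0.0245,0.0052],np.float64(5.27)]]
```

```bash
sed -i 's/t=round(-d\/n,2)/t=float(round(-d\/n,2))/' h.py
python3 -m inch '[[[-0.041,-0.027,0.005],5.3],[[-0.044,-0.0235,0.005],5.3],[[-0.0455,-0.0195,0.005],5.3],[[-0.047,-0.015,0.005],5.3],[[-0.048,-0.0105,0.005],5.3],[[-0.049,-0.006,0.005],5.3],[[-0.0495,-0.0015,0.005],5.3],[[-0.0495,0.003,0.005],5.3],[[-0.049,0.0075,0.005],5.3],[[-0.048,0.012,0.005],5.3],[[-0.047,0.016,0.005],5.3],[[-0.045,0.0205,0.005],5.3],[[-0.043,0.0245,0.005],5.1],[[0,0,0],0]]' 0.05
python3 -c "
from h import *
plan(.599,.0238,.103,90-2.86)"
```

```text
time_s: 3.05
tcp_pos: [0.5997, 0.0214, 0.183]
tool_rot: [2.284, 2.156, 0.0]
ft_force: [-0.3, 0.9, 0.1]
grip_width: 0.05
pos [0.5997 0.0214 0.183 ] psi 86.72 tilt -1.0 grip 0.05 F [-0.3  0.9  0.1] t 3.05 q6 -> 0.09
[[[0.0012,-0.0004,0.04],-0.21],[[0.0012,-0.0004,0.04],-0.21]]
```

```bash
python3 -m inch '[[[0.001,-0.0005,0.04],-0.4],[[0.001,-0.0003,0.0395],0],[[0,0,0],0]]' 0.04
python3 -m inch '[[[0,0,0],0],[[0,0,0],0],[[0,0,0],0],[[0,0,0],0]]' 0 60
```

```text
time_s: 3.42
tcp_pos: [0.5948, 0.0269, 0.1014]
tool_rot: [-2.267, -2.168, 0.007]
ft_force: [-0.6, 0.9, 0.8]
grip_width: 0.0397
time_s: 3.92
tcp_pos: [0.599, 0.0264, 0.1056]
tool_rot: [2.271, 2.168, 0.004]
ft_force: [0.9, 1.7, 7.7]
grip_width: 0.0108
```

```bash
python3 -m inch '[[[0,0,-0.02],0],[[0,0,-0.03],0],[[0,0,-0.04],0],[[0,0,-0.04],0],[[0,0,0],0]]'
python3 - <<'E'
from h import *
from cell import arm
import pickle
s=arm.state();print(s["grip_width"],s["ft_force"].round(2))
P={n:arm.read_camera(n) for n in("top","side")};pickle.dump(P,open("p1.pkl","wb"))
o=[cv2.resize(P[n]["color"][b:d,a:c,::-1],(390,500)) for n,(a,b,c,d) in {"top":(250,110,380,277),"side":(280,90,410,257)}.items()]
cv2.imwrite("pics/l1.png",np.hstack(o))
plan(.40,-.045,.12,90-2.86)
E
```

```text
time_s: 4.55
tcp_pos: [0.5991, 0.026, 0.2375]
tool_rot: [2.269, 2.167, 0.007]
ft_force: [1.2, 0.4, -1.9]
grip_width: 0.0107
0.01070563795939472 [ 1.19  0.4  -1.89]
pos [0.5969 0.026  0.2337] psi 87.36 tilt -1.0 grip 0.0107 F [ 0.6  0.5 -1.9] t 4.65 q6 -> -0.06
[[[-0.016,-0.0387,0.0227],0.04],[[-0.016,-0.0387,0.0228],0.04],[[-0.0161,-0.0386,0.0227],0.04],[[-0.0161,-0.0387,0.0228],0.04],[[-0.0161,-0.0386,0.0227],0.04]]
```

View pics/l1.png

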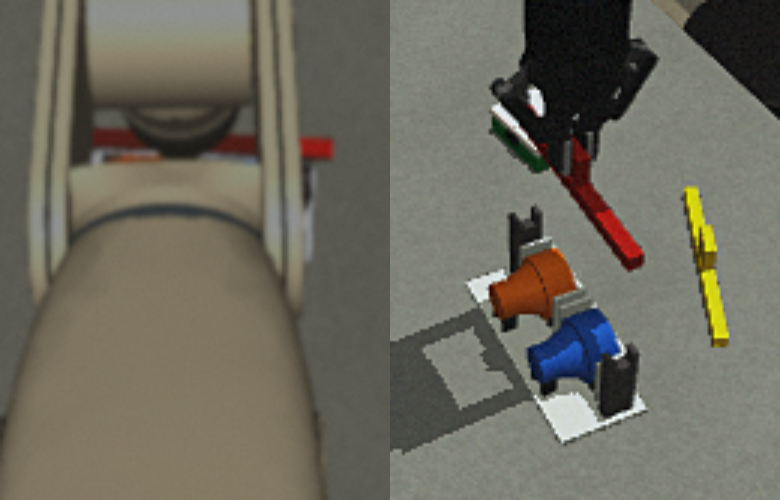

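The red bar hangs level in the gripper at side crop (600,210), and both cups stay in the carrier. I'll lay it down in the clear area in front of the carrier.

```bash
python3 -m inch '[[[-0.016,-0.0385,0.01],0],[[-0.016,-0.0385,0.02],0],[[-0.016,-0.0385,0.025],0],[[-0.016,-0.0385,0.025],0],[[-0.016,-0.0385,0.02],0],[[0,0,0.04],0],[[0,0,0.03],0],[[0,0,0.02],0],[[0,0,0.005],0],[[0,0,0],0],[[0,0,0],0]]'
python3 -c "
from h import *
plan(.40,-.045,.035,90-2.86)"
```

```text
time_s: 6.02
tcp_pos: [0.4018, -0.0449, 0.0393]
tool_rot: [2.271, 2.169, 0.001]
ft_force: [-0.2, -0.3, -1.4]
grip_width: 0.0108
pos [ 0.4018 -0.0449  0.0393] psi 87.37 tilt -1.0 grip 0.0108 F [-0.2 -0.3 -1.4] t 6.03 q6 -> -0.06
[[[-0.0001,-0.0018,0.0043],0.23]]
```

```bash
python3 -m inch '[[[0,0,0.0025],0],[[0,0,0.0015],0],[[0,0,0],0]]'; python3 -m inch '[[[0,0,0],0],[[0,0,0],0],[[0,0,0],0]]' 0.035; python3 -m inch '[[[0,0,-0.02],0],[[0,0,-0.04],0],[[0,0,-0.04],0],[[0,0,-0.04],0]]' 0.06
python3 -c "
from h import *
plan(.59,-.0165,.16,-2.86)"
```

```text
time_s: 6.4
tcp_pos: [0.402, -0.045, 0.0355]
tool_rot: [2.271, 2.169, 0.001]
ft_force: [-1.8, -0.8, 9.8]
grip_width: 0.0106
time_s: 6.78
tcp_pos: [0.4016, -0.0449, 0.0348]
tool_rot: [2.272, 2.17, 0.0]
ft_force: [-0.2, -0.4, -0.1]
grip_width: 0.0349
time_s: 7.28
tcp_pos: [0.4013, -0.0449, 0.176]
tool_rot: [-2.272, -2.17, 0.0]
ft_force: [-0.2, -0.6, 0.2]
grip_width: 0.0599
pos [ 0.4013 -0.0449  0.176 ] psi 87.36 tilt -1.0 grip 0.0599 F [-0.2 -0.6  0.2] t 7.28 q6 -> -1.55
[[[0.0037,0.0187,0.0016],-8.98],[[0.0007,0.0191,0.0016],-8.98],[[-0.0022,0.019,0.0016],-8.98],[[-0.0052,0.0183,0.0016],-8.98],[[-0.008,0.0174,0.0016],-8.98],[[-0.0106,0.0158,0.0016],-8.98],[[-0.0129,0.0141,0.0016],-8.98],[[-0.015,0.0118,0.0016],-8.98],[[-0.0166,0.0094,0.0016],-8.98],[[-0.0179,0.0066,0.0016],-8.98]]
```

```bash
python3 - <<'E'
from h import *
from cell import arm
import pickle
P={n:arm.read_camera(n) for n in("top","side")};pickle.dump(P,open("p2.pkl","wb"))
o=[cv2.resize(P[n]["color"][b:d,a:c,::-1],(390,500)) for n,(a,b,c,d) in {"top":(250,130,380,297),"side":(250,130,380,297)}.items()]
cv2.imwrite("pics/l2.png",np.hstack(o))
plan(.58,-.015,.16,-2.86,half=False)
E
```

```text
pos [ 0.4039 -0.0452  0.1782] psi 87.36 tilt -0.99997 grip 0.06 F [ 0.8 -0.1  0.4] t 7.38 q6 -> 1.59
[[[0.0035,0.0159,0.0017],8.2],[[0.0057,0.0152,0.0016],8.2],[[0.0078,0.0142,0.0017],8.2],[[0.0098,0.013,0.0016],8.2],[[0.0115,0.0115,0.0017],8.2],[[0.013,0.0096,0.0016],8.2],[[0.0143,0.0078,0.0017],8.2],[[0.0153,0.0056,0.0016],8.2],[[0.0159,0.0034,0.0017],8.2],[[0.0162,0.0011,0.0016],8.2],[[0.0162,-0.0013,0.0017],8.2]]
```

View pics/l2.png

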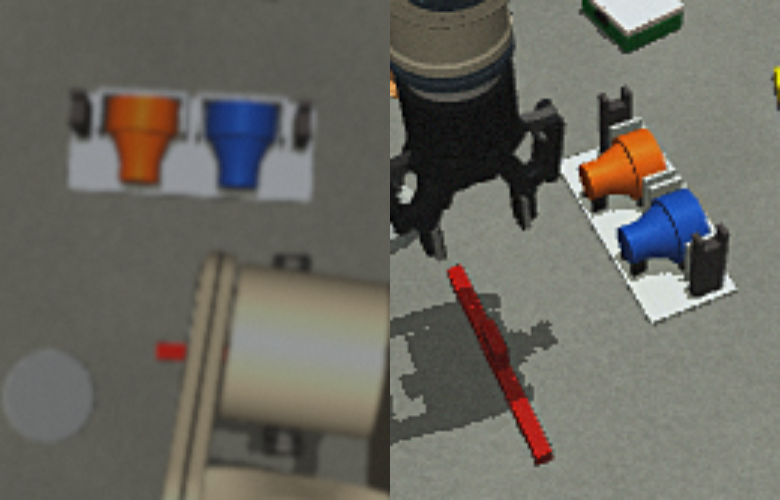

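The red bar now lies on the bench at side crop (500,365), clear of everything, and both cups are fully visible. I'll fit the cups.

```bash
python3 - <<'E'
from h import *
import pickle
P=pickle.load(open("p2.pkl","rb"))
C=[q-[0,0,.035] for q in CUP]
for n in P:
    p=P[n]
    for c,y0 in(("blue",-.0173),("orange",.0667)):
        m=mask(p,c);roi={"top":(265,150,360,205),"side":(310,165,375,230)}[n]
        print(n,c,fit(p,m,lambda x:place(C,x[0],x[1],.0375,x[2],True),[.58,y0,-.05],roi))
# white cup & mat from p0
P=pickle.load(open("p0.pkl","rb"))
for n in P:
    p=P[n];roi={"top":(165,190,225,245),"side":(235,120,285,170)}[n]
    u0,v0,u1,v1=roi
    cv2.imwrite(f"pics/w{n}.png",cv2.resize(p["color"][v0:v1,u0:u1,::-1],None,fx=8,fy=8,interpolation=cv2.INTER_NEAREST))
    h=hsv(p);m=(h[...,0]>=5)&(h[...,0]<20)&(h[...,1]>110)&(h[...,2]>70)
    mm=m.copy()
    # mat or cup: difference from grey bench
    bg=np.median(p["color"][v0:v1,u0:u1].reshape(-1,3),0)
    d=np.abs(p["color"].astype(int)-bg).max(2)>28
    cv2.imwrite(f"pics/wm{n}.png",cv2.resize((d[v0:v1,u0:u1]*255).astype(np.uint8),None,fx=8,fy=8,interpolation=cv2.INTER_NEAREST))
    r=fit(p,d,lambda x:place(CUP+[frus(48,-3,48,0)],x[0],x[1],.003,0),list(back(p,{"top":(200,217),"side":(261,152)}[n],.0)[:2]),roi,steps=(.01,.01))
    print(n,"white+mat",r);overlay(p,place(CUP+[frus(48,-3,48,0)],*r[0],.003,0),roi,f"pics/wo{n}.png",8)
a,b=cv2.imread("pics/wotop.png"),cv2.imread("pics/woside.png");H=max(a.shape[0],b.shape[0])
f=lambda i:cv2.copyMakeBorder(i,0,H-i.shape[0],0,0,cv2.BORDER_CONSTANT);o=np.hstack([f(a),f(b)]);cv2.imwrite("pics/wo.png",cv2.resize(o,(o.shape[1]*780//o.shape[1],o.shape[0]*780//o.shape[1])))
E
```

```text
top blue (array([ 0.577994  , -0.01285807, -0.00875189]), np.float64(0.17417580258556328))
top orange (array([ 0.58139241,  0.0707817 , -0.05545079]), np.float64(0.2172336157845184))
side blue (array([ 0.57655032, -0.0139535 , -0.05425332]), np.float64(0.18192132198791466))
side orange (array([ 0.57974456,  0.06947108, -0.03800592]), np.float64(0.22901392441034385))
top white+mat (array([0.4800088 , 0.32947275]), np.float64(0.3351432880844646))
side white+mat (array([0.47690885, 0.32848655]), np.float64(0.11628439174078119))
```

View pics/wo.png

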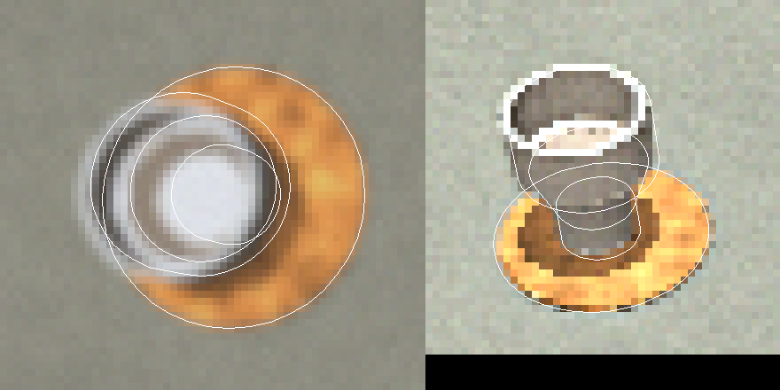

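```bash
python3 - <<'E'
from h import *
import pickle
P=pickle.load(open("p2.pkl","rb"))
C=[q-[0,0,.035] for q in CUP]
ims=[]
def car(x,z0=0):
    c,s=np.cos(x[2]),np.sin(x[2]);o=[]
    for yy in(-.042,.042): o+=place(C,x[0]-s*yy-.003*c,x[1]+c*yy-.003*s,.0375,x[2],True)
    return o
for n in P:
    p=P[n];roi={"top":(265,150,360,205),"side":(300,160,375,240)}[n]
    h=hsv(p);m=(h[...,1]>110)&(h[...,2]>35)
    u0,v0,u1,v1=roi
    r=fit(p,m,car,[.582,.027,-.045],roi);print(n,"cups",r)
    # base: everything vs bench
    parts=lambda x:place([box(-43,43,-106,106,0,6),box(7,27,-97,-91,0,84),box(7,27,91,97,0,84),box(4,36,-76,76,0,58)],x[0],x[1],0,x[2])
    bg=np.median(p["color"][v0:v1,u0:u1].reshape(-1,3),0);bg=np.median(p["color"][150:156,270:350].reshape(-1,3),0) if n=="top" else np.array(p["color"][215,300],float)
    d=np.abs(p["color"].astype(int)-bg).max(2)>25
    r2=fit(p,d,parts,[.582,.027,-.045],roi);print(n,"base",r2)
    overlay(p,car(r[0])+parts(r2[0]),roi,f"pics/c{n}.png",{"top":7,"side":7}[n])
P=pickle.load(open("p0.pkl","rb"))
for n in P:
    p=P[n];roi={"top":(165,190,225,245),"side":(235,120,285,170)}[n];u0,v0,u1,v1=roi
    bg=np.median(p["color"][v0:v1,u0:u1].reshape(-1,3),0)
    d=np.abs(p["color"].astype(int)-bg).max(2)>20
    k=cv2.morphologyEx(d[v0:v1,u0:u1].astype(np.uint8),cv2.MORPH_OPEN,np.ones((2,2)));k=cv2.morphologyEx(k,cv2.MORPH_CLOSE,np.ones((5,5)));d=d.copy();d[v0:v1,u0:u1]=k>0
    mk=lambda x:place([frus(48,0,48,3)],x[0],x[1],0,0)+place(CUP,x[2],x[3],.003,0)
    g=[.4775,.329,.478,.334]
    r=fit(p,d,mk,g,roi,steps=(.005,)*4);print(n,r);overlay(p,mk(r[0]),roi,f"pics/wo{n}.png",6)
L=[cv2.imread(f"pics/{k}.png") for k in("ctop","cside","wotop","woside")]
def put(a,b):
    H=max(a.shape[0],b.shape[0]);f=lambda i:cv2.copyMakeBorder(i,0,H-i.shape[0],0,0,cv2.BORDER_CONSTANT);return np.hstack([f(a),f(b)])
for nm,o in(("cc",put(L[0],L[1])),("ww",put(L[2],L[3]))):
    s=min(1,800/o.shape[1]);cv2.imwrite(f"pics/{nm}.png",cv2.resize(o,None,fx=s,fy=s))
E
```

```text
top cups (array([ 0.58341801,  0.02934137, -0.04540957]), np.float64(0.12623608521218285))
top base (array([ 0.58408121,  0.02824058, -0.04819603]), np.float64(0.14909970395847566))
side cups (array([ 0.58153367,  0.02777963, -0.03744521]), np.float64(0.18225854893379673))
side base (array([ 0.58095442,  0.02726304, -0.02971535]), np.float64(0.2267762665284326))
top (array([0.47750313, 0.32637892, 0.4752748 , 0.33103135]), np.float64(0.04769599042489527))
side (array([0.47919065, 0.32141155, 0.47639699, 0.32598698]), np.float64(0.03784848927163918))
```

View pics/cc.png

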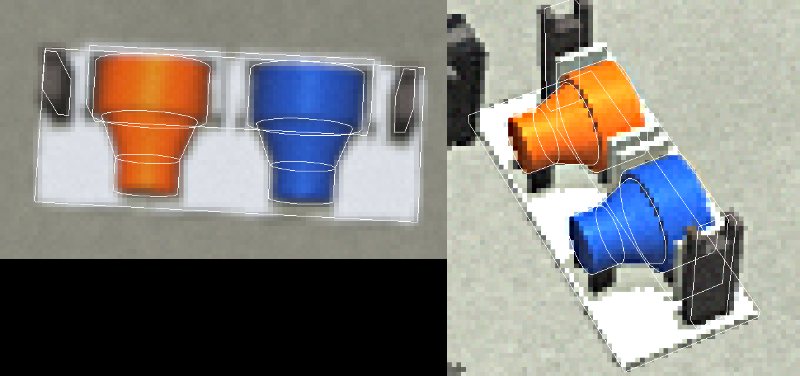

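View pics/ww.png

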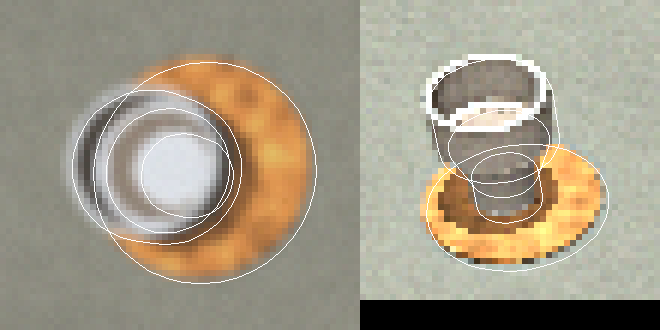

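```bash
python3 - <<'E'
from h import *
import pickle
P=pickle.load(open("p0.pkl","rb"))
for n in P:
    p=P[n];roi={"top":(165,190,225,245),"side":(235,120,285,170)}[n];u0,v0,u1,v1=roi
    bg=np.median(p["color"][v0:v1,u0:u1].reshape(-1,3),0)
    d=np.abs(p["color"].astype(int)-bg).max(2)>{"top":16,"side":20}[n]
    k=cv2.medianBlur(d[v0:v1,u0:u1].astype(np.uint8)*255,3);k=cv2.morphologyEx(k,cv2.MORPH_CLOSE,np.ones((5,5)));d=d.copy();d[v0:v1,u0:u1]=k>0
    mk=lambda x:place([frus(48,0,48,3)],x[0],x[1],0,0)+place(CUP,x[2],x[3],.003,0)
    r=fit(p,d,mk,[.4775,.329,.478,.334],roi,steps=(.005,)*4);print(n,r);overlay(p,mk(r[0]),roi,f"pics/wo{n}.png",7)
a,b=cv2.imread("pics/wotop.png"),cv2.imread("pics/woside.png");H=max(a.shape[0],b.shape[0])
f=lambda i:cv2.copyMakeBorder(i,0,H-i.shape[0],0,0,cv2.BORDER_CONSTANT);cv2.imwrite("pics/wo3.png",np.hstack([f(a),f(b)]))
E
```

```text
top (array([0.47985855, 0.32843474, 0.47743812, 0.33464687]), np.float64(0.028696297796226924))
side (array([0.47799096, 0.32716851, 0.47553148, 0.33190768]), np.float64(0.03915259172976121))
```

View pics/wo3.png

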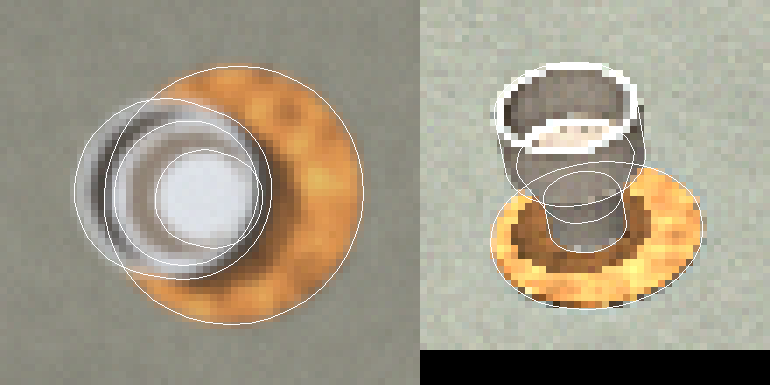

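```bash
python3 -c "
from h import *
plan(.5507,-.0127,.12,-2.5,half=False,tdeg=10)"
```

```text
pos [ 0.4039 -0.0452  0.1782] psi 87.36 tilt -0.99997 grip 0.06 F [ 0.8 -0.1  0.4] t 7.38 q6 -> 1.59
[[[0.0044,0.0161,0.0065],9.98],[[0.0071,0.0152,0.0064],9.98],[[0.0096,0.0136,0.0065],9.98],[[0.0118,0.0119,0.0065],9.98],[[0.0137,0.0095,0.0064],9.98],[[0.0151,0.0071,0.0065],9.98],[[0.0162,0.0043,0.0064],9.98],[[0.0166,0.0015,0.0065],9.98],[[0.0167,-0.0015,0.0065],9.98]]
```

```bash
python3 -m inch '[[[0.0045,0.016,0.0065],10],[[0.007,0.015,0.0065],10],[[0.0095,0.0135,0.0065],10],[[0.012,0.012,0.0065],10],[[0.0135,0.0095,0.0065],10],[[0.015,0.007,0.0065],10],[[0.016,0.0045,0.0065],10],[[0.0165,0.0015,0.0065],10],[[0.0165,-0.0015,0.0065],9.9],[[0,0,0],0],[[0,0,0],0]]'
python3 -c "
from h import *
plan(.5507,-.0127,.0365,-2.5)"
```

```text
time_s: 8.75
tcp_pos: [0.5465, -0.013, 0.1157]
tool_rot: [-3.141, 0.064, 0.003]
ft_force: [0.2, -0.3, -0.4]
grip_width: 0.0601
pos [ 0.5465 -0.013   0.1157] psi -2.35 tilt -1.0 grip 0.0601 F [ 0.2 -0.3 -0.4] t 8.75 q6 -> 1.59
[[[0.0021,-0.0002,0.0396],0.08],[[0.0021,-0.0003,0.0396],0.08]]
```

```bash
python3 -m inch '[[[0.002,0,0.04],0],[[0.001,0,0.03],0],[[0,0,0],0],[[0,0,0],0]]'
python3 -c "
from h import *
plan(.5507,-.0127,.0365,-2.5)"
```

```text
time_s: 9.25
tcp_pos: [0.5507, -0.0132, 0.0472]
tool_rot: [3.141, -0.068, 0.001]
ft_force: [0.2, -0.1, 0.5]
grip_width: 0.06
pos [ 0.5507 -0.0132  0.0472] psi -2.49 tilt -1.0 grip 0.06 F [ 0.2 -0.1  0.5] t 9.25 q6 -> 1.59
[[[-0.0001,-0.0005,0.0107],0.01]]
```

```bash
python3 -m inch '[[[0,-0.0005,0.0105],0],[[0,0,0],0],[[0,0,0],0]]'
python3 -m inch '[[[0,0,0],0],[[0,0,0],0],[[0,0,0],0],[[0,0,0],0]]' 0.02 40
```

```text
time_s: 9.62
tcp_pos: [0.5507, -0.0126, 0.0361]
tool_rot: [3.141, -0.069, 0.0]
ft_force: [-0.1, 0.2, 0.7]
grip_width: 0.0601
time_s: 10.12
tcp_pos: [0.5507, -0.0126, 0.036]
tool_rot: [3.141, -0.07, 0.0]
ft_force: [-1.3, -0.7, 5.2]
grip_width: 0.0339
```

```bash
python3 -m inch '[[[0,0,-0.01],0],[[0,0,-0.02],0],[[0,0,-0.03],0],[[0,0,-0.04],0],[[0,0,0],0]]' 0.02 60
python3 - <<'E'
from h import *
from cell import arm
p=arm.read_camera("side");cv2.imwrite("pics/l3.png",cv2.resize(p["color"][100:260,260:420,::-1],None,fx=3.5,fy=3.5))
E
```

```text
time_s: 10.75
tcp_pos: [0.5526, -0.0126, 0.139]
tool_rot: [3.141, -0.069, 0.009]
ft_force: [-0.2, 0.6, -0.8]
grip_width: 0.0334
```

View pics/l3.png

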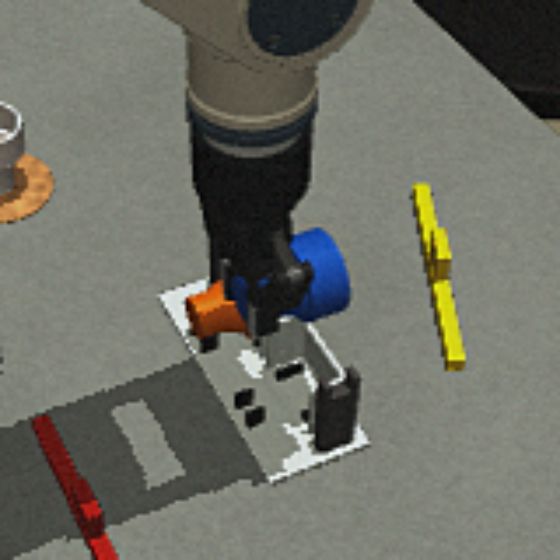

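The blue cup is held level in the jaws at crop (300,280) and the orange cup is undisturbed. Next move is to the rest.

```bash
python3 -c "
from h import *
plan(.5164,-.3364,.115,14.0,step=42)"
```

```text
pos [ 0.5514 -0.0126  0.1373] psi -2.54 tilt -1.0 grip 0.0332 F [-0.8 -0.  -0.9] t 10.8 q6 -> 0.75
[[[-0.0026,0.0406,0.0028],-2.07],[[-0.004,0.0405,0.0028],-2.07],[[-0.0055,0.0404,0.0028],-2.07],[[-0.007,0.0401,0.0027],-2.07],[[-0.0084,0.0398,0.0028],-2.07],[[-0.0098,0.0395,0.0028],-2.07],[[-0.0113,0.0392,0.0028],-2.07],[[-0.0126,0.0386,0.0028],-2.07]]
```

```bash
python3 -m inch '[[[-0.0025,0.0405,0],-2],[[-0.004,0.0405,0],-2.1],[[-0.0055,0.0405,0],-2.1],[[-0.007,0.04,0],-2.1],[[-0.0085,0.04,0.005],-2.1],[[-0.01,0.0395,0.006],-2.1],[[-0.0115,0.039,0.006],-2.1],[[-0.0125,0.0385,0.005],-2],[[0,0,0],0],[[0,0,0],0],[[0,0,0],0]]'
python3 - <<'E'
from h import *
from cell import arm
import pickle
p={n:arm.read_camera(n) for n in("top","side")};pickle.dump(p,open("p3.pkl","wb"))
o=[cv2.resize(p[n]["color"][b:d,a:c,::-1],(400,400)) for n,(a,b,c,d) in {"top":(390,130,510,250),"side":(310,200,470,360)}.items()]
cv2.imwrite("pics/l4.png",np.hstack(o))
plan(.5164,-.3364,.038,14.0)
E
```

```text
time_s: 12.18
tcp_pos: [0.5152, -0.3349, 0.1134]
tool_rot: [-3.117, -0.386, 0.001]
ft_force: [0.0, 0.6, -1.3]
grip_width: 0.0336
pos [ 0.5156 -0.3352  0.1138] psi 14.13 tilt -1.0 grip 0.0334 F [ 0.3  0.5 -0.6] t 12.28 q6 -> 0.75
[[[0.0002,0.0007,0.0379],0.07],[[0.0003,0.0007,0.0379],0.07]]
```

View pics/l4.png

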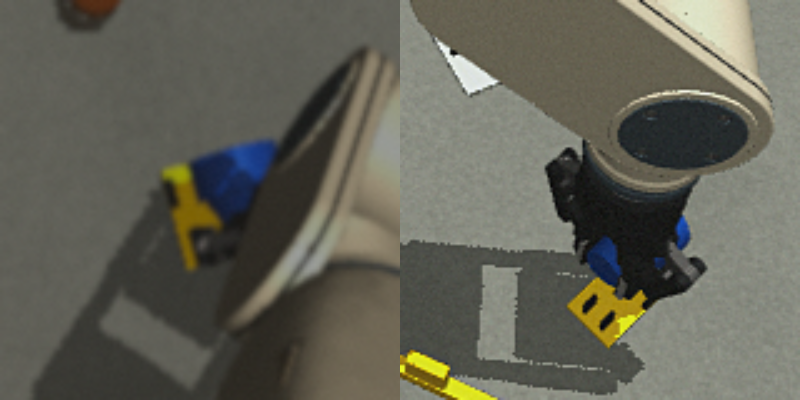

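The blue cup is over the yellow rest, aligned as far as the arm leaves visible. I'll lower it.

```bash
python3 -m inch '[[[0.0005,0.001,0.03],0],[[0,0.0005,0.03],0],[[0,0,0.012],0],[[0,0,0.002],0],[[0,0,0],0],[[0,0,0],0]]'
python3 -c "
from h import *
plan(.5164,-.3364,.036,14.0)"
```

```text
time_s: 13.02
tcp_pos: [0.5169, -0.3379, 0.0409]
tool_rot: [3.117, 0.384, 0.002]
ft_force: [-0.1, 0.2, -0.8]
grip_width: 0.0336
pos [ 0.5169 -0.3379  0.0409] psi 14.06 tilt -1.0 grip 0.0336 F [-0.1  0.2 -0.8] t 13.03 q6 -> 0.75
[[[-0.0001,-0.0016,0.0049],0.06]]
```

```bash
python3 -m inch '[[[0,-0.0015,0.002],0],[[0,0,0.002],0],[[0,0,0],0]]';python3 -m inch '[[[0,0,0.001],0],[[0,0,0],0]]'
```

```text
time_s: 13.4
tcp_pos: [0.5163, -0.3365, 0.0363]
tool_rot: [3.117, 0.384, 0.001]
ft_force: [-0.3, -0.6, 2.4]
grip_width: 0.0334
time_s: 13.65
tcp_pos: [0.5163, -0.3366, 0.0359]
tool_rot: [3.117, 0.384, 0.001]
ft_force: [-1.5, -0.8, 9.7]
grip_width: 0.0332
```

```bash
python3 -m inch '[[[0,0,0],0],[[0,0,0],0],[[0,0,0],0],[[0,0,0],0]]' 0.08 20; python3 -m inch '[[[0.022,0,0],0],[[0.022,0,0],0],[[0.021,0,0],0],[[0,0,0],0],[[0,0,0],0]]'
python3 - <<'E'
from h import *
from cell import arm
import pickle
p={n:arm.read_camera(n) for n in("top","side")};pickle.dump(p,open("p3.pkl","wb"))
o=[cv2.resize(p[n]["color"][b:d,a:c,::-1],(400,400)) for n,(a,b,c,d) in {"top":(390,130,510,250),"side":(340,240,460,360)}.items()]
cv2.imwrite("pics/l5.png",np.hstack(o))
plan(.5795,-.3206,.036,14.0)
E
```

```text
time_s: 14.15
tcp_pos: [0.5158, -0.336, 0.0346]
tool_rot: [-3.118, -0.385, 0.0]
ft_force: [0.4, 0.0, 0.3]
grip_width: 0.0799
time_s: 14.78
tcp_pos: [0.5786, -0.3199, 0.0345]
tool_rot: [-3.117, -0.385, 0.001]
ft_force: [-0.6, -0.1, -0.4]
grip_width: 0.0804
pos [ 0.5782 -0.3202  0.0346] psi 14.05 tilt -1.0 grip 0.0803 F [-0.1 -0.1  0.8] t 14.88 q6 -> 0.82
[[[0.0012,0.0007,-0.0014],0.05]]
```

View pics/l5.png

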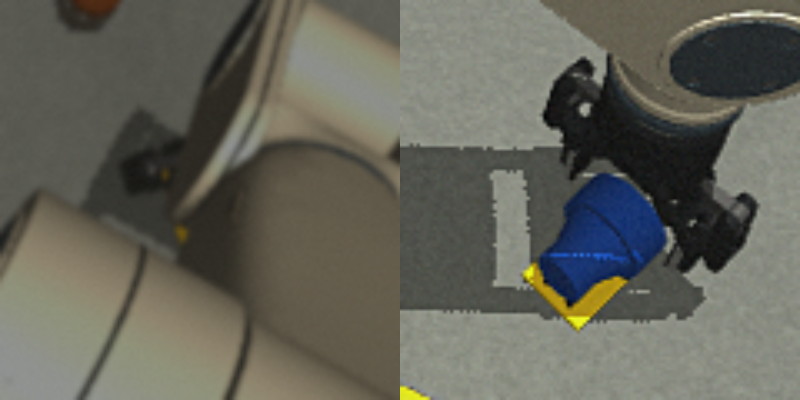

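The blue cup sits in the rest at side crop (605,245), with the fingers either side of its rim. I'll grip the rim lightly and see whether the cup swings foot-down.

```bash
python3 -m inch '[[[0.001,0.0005,-0.001],0],[[0,0,0],0],[[0,0,0],0],[[0,0,0],0]]' 0.05 20; python3 -m inch '[[[0,0,-0.01],0],[[0,0,-0.02],0],[[0,0,-0.03],0],[[0,0,-0.03],0],[[0,0,-0.02],0],[[0,0,0],0],[[0,0,0],0]]'
python3 - <<'E'
from h import *
from cell import arm
import pickle
p=arm.read_camera("side")
cv2.imwrite("pics/l6.png",cv2.resize(p["color"][180:360,300:480,::-1],(540,540)))
E
```

```text
time_s: 15.38
tcp_pos: [0.5803, -0.3212, 0.0362]
tool_rot: [3.117, 0.384, 0.001]
ft_force: [0.3, -3.9, 2.3]
grip_width: 0.0614
time_s: 16.25
tcp_pos: [0.5794, -0.3201, 0.145]
tool_rot: [-3.117, -0.384, 0.002]
ft_force: [0.2, 0.0, -1.2]
grip_width: 0.0615
```

View pics/l6.png

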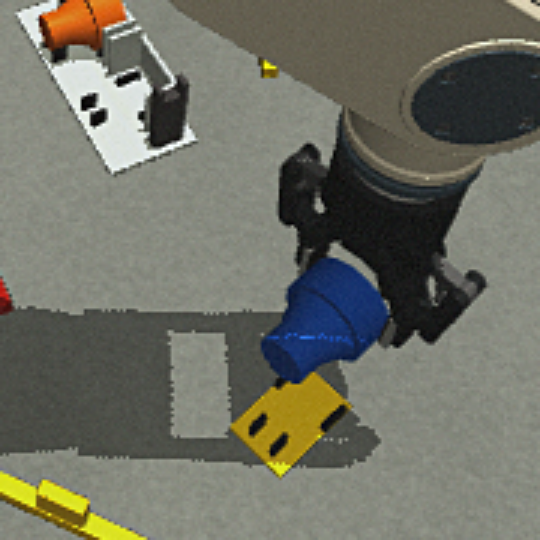

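```bash
python3 -m inch '[[[0,0,0],0],[[0,0,0],0],[[0,0,0],0],[[0,0,0],0]]'; python3 - <<'E'
from h import *
from cell import arm
import pickle
p=arm.read_camera("side");s=arm.state();pickle.dump((p,s),open("p4.pkl","wb"))
m=mask(p,"blue");roi=(370,250,450,320)
yaw=np.radians(14)
def mk(x): # x: px,py,pz of mid?, tilt (0 lying, pi/2 upright); pivot = collar point 66.5 from foot
    R=Ro.from_euler("ZY",[yaw,np.pi/2-x[3]]).as_matrix()  # cup z -> along x, raised by tilt
    return [(q-[0,0,.0665])@R.T+x[:3] for q in CUP]
t=s["tcp_pos"]
r=fit(p,m,mk,[.5455+.0285*.97,-.3291+.0285*.242,t[2]+.002,.1],roi,steps=(.004,.004,.004,.3));print(r,t)
overlay(p,mk(r[0]),roi,"pics/o6.png",8)
E
```

```text
time_s: 16.8
tcp_pos: [0.58, -0.3206, 0.1457]
tool_rot: [-3.118, -0.384, 0.0]
ft_force: [0.8, -0.8, -0.7]
grip_width: 0.0617
(array([ 0.57919054, -0.31650663,  0.132329  ,  0.01588707]), np.float64(0.03460060414320696)) [ 0.58002992 -0.32052848  0.1457553 ]
```

View pics/o6.png

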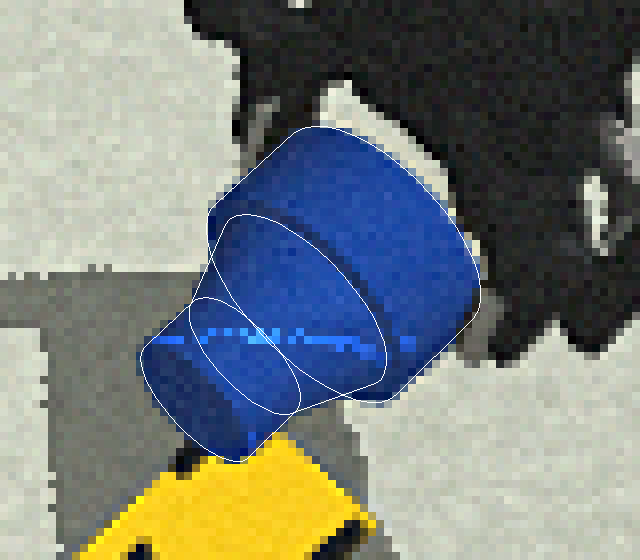

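```bash
python3 - <<'E'
from h import *
import pickle
p,s=pickle.load(open("p4.pkl","rb"))
m=mask(p,"blue");roi=(370,250,450,320);yaw=np.radians(14)
for z in(.14,.1477):
  for t0 in(0,.5,1.2):
    def mk(x):
        R=Ro.from_euler("ZY",[yaw,np.pi/2-x[2]]).as_matrix()
        return [(q-[0,0,.0665])@R.T+[x[0],x[1],z] for q in CUP]
    print(z,t0,fit(p,m,mk,[.573,-.322,t0],roi,steps=(.004,.004,.3)))
E
```

```text
0.14 0 (array([ 0.57603516, -0.31879647,  0.03824793]), np.float64(0.03673834164477094))
0.14 0.5 (array([ 0.57674849, -0.31462016,  0.90646165]), np.float64(0.14666380681716623))
0.14 1.2 (array([ 0.57655246, -0.31485295,  0.90734159]), np.float64(0.14673530305467675))
0.1477 0 (array([ 0.57298546, -0.32115786,  0.07742615]), np.float64(0.04469229806781418))
0.1477 0.5 (array([ 0.57320848, -0.31723453,  0.87133868]), np.float64(0.1408940604500688))
0.1477 1.2 (array([ 0.57321194, -0.31743472,  0.87982646]), np.float64(0.14127299050887446))
```

The cup is gripped, but friction holds it level with a tilt of about 2–4°. I'll roll it upright by pushing its foot face, below the axis, against the top edge of the empty blue pocket's fixed end wall. First I check the clearances there.

```bash
python3 - <<'E'
from h import *
import pickle
P=pickle.load(open("p0.pkl","rb"));p=P["top"]
for uv,z in(((343,127),.014),((273,95),.014),((307,107),.042)): print(uv,back(p,uv,z)[:2].round(3))
P=pickle.load(open("p4.pkl","rb"));p=P[0]
# carrier wall model check on side view
c=[.5825,.028,-.042]
overlay(p,place([box(36,40,-42-34,-42+34,0,46),box(4,36,-76,-73,0,58)],*c[:2],0,c[2]),(310,160,375,240),"pics/o7.png",8)
plan(.7056,-.0192,.13,-2.4,step=45)
E
```

```text
(343, 127) [ 0.719 -0.049]
(273, 95) [0.806 0.137]
(307, 107) [0.764 0.045]
pos [ 0.58   -0.3205  0.1458] psi 14.06 tilt -1.0 grip 0.0612 F [ 0.6 -0.1 -1.3] t 16.85 q6 -> 1.59
[[[0.0244,-0.0327,0.002],2.06],[[0.0232,-0.0336,0.0019],2.06],[[0.0219,-0.0344,0.002],2.06],[[0.0207,-0.0352,0.002],2.06],[[0.0195,-0.0358,0.0019],2.06],[[0.0181,-0.0366,0.002],2.06],[[0.0168,-0.0372,0.002],2.06],[[0.0155,-0.0377,0.002],2.06]]
```

View pics/o7.png

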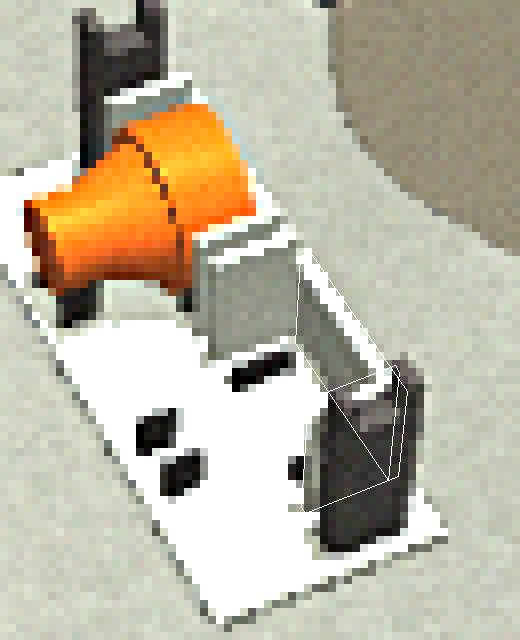

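```bash
python3 -m inch '[[[0.0245,-0.0325,0],2],[[0.023,-0.0335,0],2],[[0.022,-0.0345,0],2.1],[[0.0205,-0.035,0],2.1],[[0.0195,-0.036,0],2.1],[[0.018,-0.0365,0],2.1],[[0.017,-0.037,0],2.1],[[0.0155,-0.0375,0],2],[[0,0,0.03],0],[[0,0,0.03],0],[[0,0,0.015],0],[[0,0,0],0],[[0,0,0],0]]'
python3 -c "
from h import *
plan(.7056,-.0192,.057,-2.4)
from cell import arm
p=arm.read_camera('side');cv2.imwrite('pics/l7.png',cv2.resize(p['color'][120:260,280:440,::-1],None,fx=4,fy=4))"
```

```text
time_s: 18.48
tcp_pos: [0.7063, -0.0201, 0.072]
tool_rot: [3.141, -0.067, 0.003]
ft_force: [-0.2, -0.2, -1.3]
grip_width: 0.0615
pos [ 0.7063 -0.0201  0.072 ] psi -2.46 tilt -1.0 grip 0.0615 F [-0.2 -0.2 -1.3] t 18.48 q6 -> 1.59
[[[-0.0008,-0.0009,0.015],-0.06]]
```

View pics/l7.png

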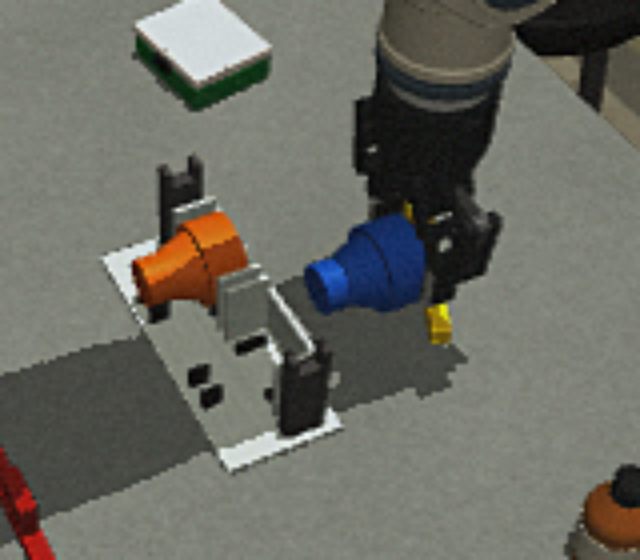

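The cup is level at crop (365,270), with its foot facing the end wall (290,330).

```bash
python3 -m inch '[[[0,0,0.015],0],[[-0.004,0,0],0],[[-0.004,0,0],0],[[0,0,0],0]]'; python3 -m inch '[[[-0.002,0,0],0],[[0,0,0],0]]';python3 -m inch '[[[-0.002,0,0],0],[[0,0,0],0]]'
```

```text
time_s: 19.02
tcp_pos: [0.6972, -0.0195, 0.056]
tool_rot: [-3.141, 0.067, 0.0]
ft_force: [0.2, -0.1, -0.9]
grip_width: 0.0613
time_s: 19.27
tcp_pos: [0.6955, -0.0195, 0.056]
tool_rot: [3.141, -0.067, 0.0]
ft_force: [0.4, -0.3, -0.8]
grip_width: 0.0616
time_s: 19.52
tcp_pos: [0.6935, -0.0194, 0.0559]
tool_rot: [-3.141, 0.067, -0.0]
ft_force: [0.6, -0.6, -1.1]
grip_width: 0.0614
```

```bash
python3 -m inch '[[[-0.002,0,0],0],[[0,0,0],0]]'; python3 -m inch '[[[-0.002,0,0],0],[[0,0,0],0]]'
```

```text
time_s: 19.77
tcp_pos: [0.6932, -0.0194, 0.0567]
tool_rot: [3.141, -0.067, 0.006]
ft_force: [6.3, -0.1, -0.4]
grip_width: 0.0613
time_s: 20.02
tcp_pos: [0.693, -0.0194, 0.0575]
tool_rot: [3.141, -0.067, 0.012]
ft_force: [8.8, 0.3, 0.3]
grip_width: 0.0614
```

```bash
python3 -m inch '[[[-0.002,0,-0.008],0],[[-0.0035,0,-0.0085],0],[[-0.0045,0,-0.0075],0],[[-0.005,0,-0.007],0],[[0,0,0],0]]'
python3 -c "
from h import *
from cell import arm
p=arm.read_camera('side');cv2.imwrite('pics/l8.png',cv2.resize(p['color'][120:260,280:440,::-1],None,fx=4,fy=4));plan(.69,-.02,.05)"
```

```text
time_s: 20.65
tcp_pos: [0.6752, -0.0186, 0.0879]
tool_rot: [3.141, -0.067, 0.003]
ft_force: [5.1, 0.2, 2.9]
grip_width: 0.0612
pos [ 0.6753 -0.0186  0.0877] psi -2.44 tilt -1.0 grip 0.0614 F [4.6 0.5 3.4] t 20.7 q6 -> 1.58
[[[0.0147,0.0008,0.0377],0.0]]
```

View pics/l8.png

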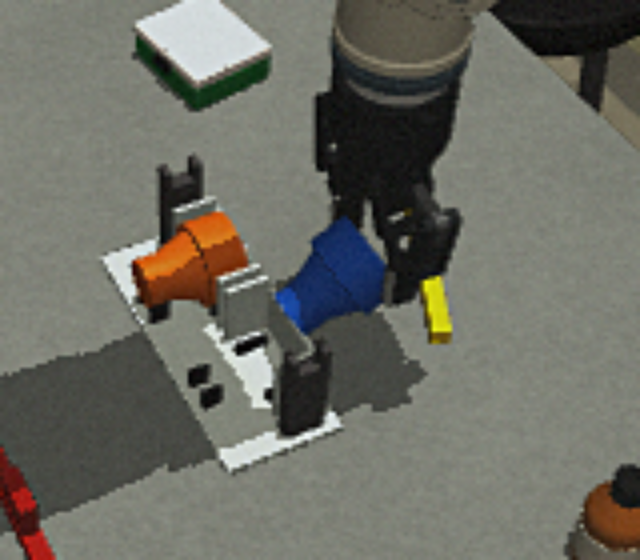

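The cup has tilted about 30° mouth-up, with its foot on the wall edge at crop (290,305), so rolling works. I'll follow the rest of the arc.

```bash
python3 -m inch '[[[-0.006,0,-0.0065],0],[[-0.007,0,-0.0055],0],[[-0.0075,0,-0.0045],0],[[-0.008,0,-0.0035],0],[[0,0,0],0]]'
python3 -c "
from h import *
from cell import arm
p=arm.read_camera('side');cv2.imwrite('pics/l9.png',cv2.resize(p['color'][120:260,280:440,::-1],None,fx=4,fy=4));plan(.69,-.02,.05)"
```

```text
time_s: 21.32
tcp_pos: [0.6455, -0.0174, 0.1072]
tool_rot: [3.141, -0.067, -0.001]
ft_force: [3.1, -0.2, 2.8]
grip_width: 0.0615
pos [ 0.6457 -0.0174  0.1071] psi -2.44 tilt -1.0 grip 0.0612 F [ 3.4 -1.3  4.5] t 21.38 q6 -> 1.58
[[[0.0222,0.0003,0.0285],0.0],[[0.0222,0.0004,0.0286],0.0]]
```

View pics/l9.png

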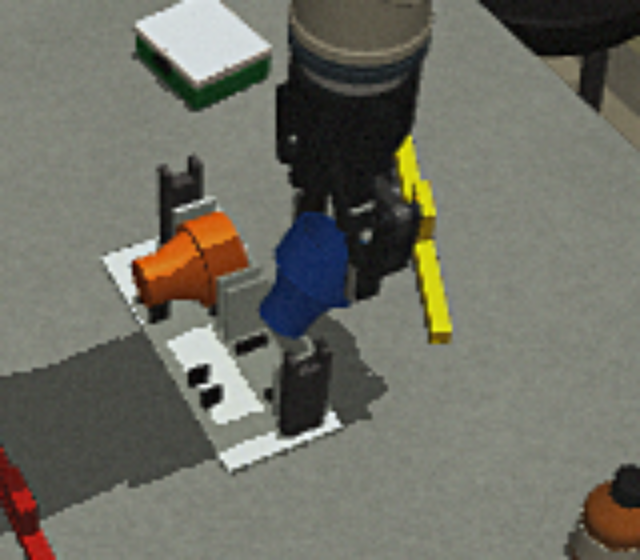

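```bash
python3 -m inch '[[[-0.0085,0,-0.0025],0],[[-0.0085,0,-0.001],0],[[-0.009,0,0],0],[[-0.009,0,0.001],0],[[0,0,0],0],[[0,0,0],0]]'
python3 -c "
from h import *
from cell import arm
p=arm.read_camera('side');cv2.imwrite('pics/l10.png',cv2.resize(p['color'][120:260,280:440,::-1],None,fx=4,fy=4));plan(.69,-.02,.05)"
```

```text
time_s: 22.12
tcp_pos: [0.6097, -0.0158, 0.1093]
tool_rot: [-3.141, 0.067, 0.004]
ft_force: [0.1, -0.7, 7.6]
grip_width: 0.0616
pos [ 0.6097 -0.0158  0.1093] psi -2.44 tilt -1.0 grip 0.0609 F [ 1.1 -1.   7.8] t 22.18 q6 -> 1.58
[[[0.0402,0.0004,0.0297],0.0],[[0.0402,0.0004,0.0296],0.0]]
```

View pics/l10.png

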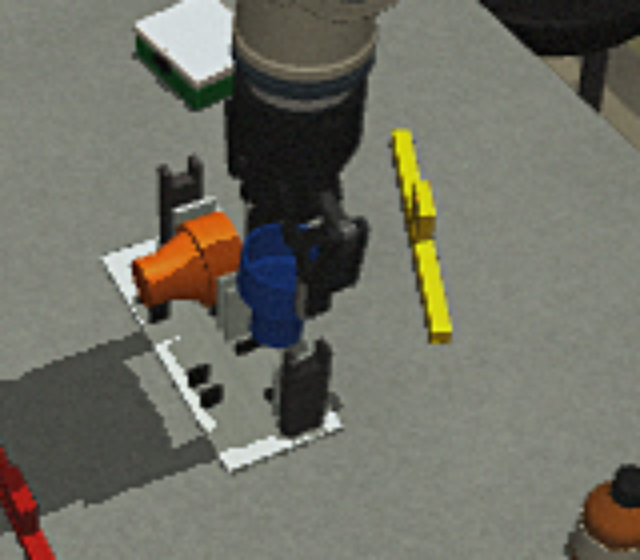

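```bash
python3 -m inch '[[[0,0,-0.03],0],[[0,0,-0.04],0],[[0,0,-0.02],0],[[0,0,0],0],[[0,0,0],0]]'
cat >> h.py <<'E'
def tiltfit(p,color,piv,z,yawdeg,roi,t0=1.5,fn=None,h=.0665):
    m=mask(p,color);hh=hsv(p);dark=(hh[...,2]<75)&(hh[...,1]<110)
    W=1.0-cv2.dilate(dark.astype(np.uint8),np.ones((3,3)))*(~m)
    yaw=np.radians(yawdeg)
    def mk(x):
        R=Ro.from_euler("ZY",[yaw,np.pi/2-x[2]]).as_matrix()
        return [(q-[0,0,h])@R.T+[x[0],x[1],z] for q in CUP]
    r=fit(p,m,mk,[*piv,t0],roi,steps=(.004,.004,.2),weight=W)
    if fn: overlay(p,mk(r[0]),roi,fn,8)
    return r[0][:2].round(4),round(np.degrees(r[0][2]),1),r[1]
E
python3 -c "
from h import *
from cell import arm
import pickle
p=arm.read_camera('side');s=arm.state();pickle.dump((p,s),open('p5.pkl','wb'));t=s['tcp_pos'];print(t)
print(tiltfit(p,'blue',[t[0]-.0065,t[1]],t[2]+.002,-2.4,(310,120,380,205),fn='pics/o8.png'))"
```

```text
time_s: 22.8
tcp_pos: [0.6091, -0.0158, 0.1974]
tool_rot: [-3.141, 0.067, 0.007]
ft_force: [0.3, -1.1, -1.7]
grip_width: 0.0614
[ 0.60929516 -0.01581975  0.19732165]
(array([ 0.6107, -0.0133]), np.float64(83.5), np.float64(0.02562262377717972))
```

View pics/o8.png

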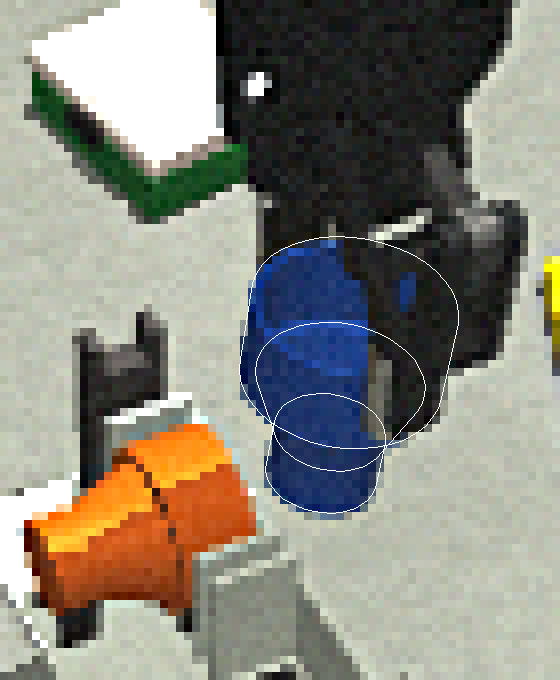

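```bash
python3 -c "
from h import *
import pickle
p,s=pickle.load(open('p5.pkl','rb'));t=s['tcp_pos'];roi=(310,120,380,205)
m=mask(p,'blue')|((hsv(p)[...,0]>105)&(hsv(p)[...,0]<130)&(hsv(p)[...,1]>80));hh=hsv(p);dark=(hh[...,2]<75)&(hh[...,1]<110)
W=1.0-cv2.dilate(dark.astype(np.uint8),np.ones((3,3)))*(~m)
for dx in(-.0065,-.003,0):
  for dz in(-.003,.002,.006):
    R=lambda x:Ro.from_euler('ZY',[np.radians(-2.4),np.pi/2-x[1]]).as_matrix()
    mk=lambda x:[(q-[0,0,.0665])@R(x).T+[t[0]+dx,x[0],t[2]+dz] for q in CUP]
    r=fit(p,m,mk,[t[1],1.5],roi,steps=(.004,.2),weight=W);print(dx,dz,r[0][0].round(4),np.degrees(r[0][1]).round(1),r[1].round(4))
"
```

```text
-0.0065 -0.003 -0.0102 94.5 0.1742
-0.0065 0.002 -0.0141 91.8 0.1334
-0.0065 0.006 -0.0173 90.1 0.1024
-0.003 -0.003 -0.0096 90.8 0.119
-0.003 0.002 -0.0139 88.2 0.0816
-0.003 0.006 -0.0174 85.9 0.0558
0 -0.003 -0.01 88.3 0.0766
0 0.002 -0.014 85.2 0.0479
0 0.006 -0.0169 82.8 0.0508
```

```bash
python3 -c "
from h import *
plan(.4805,.3363,.185,37.6,step=42)"
```

```text
pos [ 0.6093 -0.0158  0.1973] psi -2.44 tilt -0.99999 grip 0.0617 F [ 0.2  0.2 -1. ] t 22.85 q6 -> 1.53
[[[-0.016,-0.0385,0.0014],-4.45],[[-0.0129,-0.0396,0.0013],-4.45],[[-0.0098,-0.0405,0.0014],-4.45],[[-0.0067,-0.0411,0.0014],-4.45],[[-0.0034,-0.0415,0.0013],-4.45],[[-0.0002,-0.0417,0.0014],-4.45],[[0.003,-0.0415,0.0014],-4.45],[[0.0063,-0.0412,0.0014],-4.45],[[0.0094,-0.0406,0.0013],-4.45]]
```

```bash
python3 -m inch '[[[-0.016,-0.0385,0],-4.5],[[-0.013,-0.0395,0],-4.5],[[-0.01,-0.0405,0],-4.5],[[-0.0065,-0.041,0],-4.4],[[-0.0035,-0.0415,0],-4.4],[[0,-0.0415,0],-4.4],[[0.003,-0.0415,0],-4.4],[[0.0065,-0.041,0],-4.5],[[0.0095,-0.0405,0],-4.4],[[0,0,0.02],0],[[0,0,0],0],[[0,0,0],0]]'
python3 -c "
from h import *
from cell import arm
import pickle
P={n:arm.read_camera(n) for n in('side','top')};s=arm.state();pickle.dump((P,s),open('p6.pkl','wb'));t=s['tcp_pos']
o=[cv2.resize(P[n]['color'][b:d,a:c,::-1],(400,480)) for n,(a,b,c,d) in {'side':(210,60,310,180),'top':(150,160,250,280)}.items()]
cv2.imwrite('pics/l11.png',np.hstack(o))
plan(.4805,.3363,.15,37.6)"
```

```text
time_s: 24.35
tcp_pos: [0.4823, 0.3351, 0.1788]
tool_rot: [2.974, 1.01, -0.003]
ft_force: [0.0, -1.0, -1.5]
grip_width: 0.0613
pos [0.4829 0.3353 0.1796] psi 37.51 tilt -1.0 grip 0.0615 F [-0.6 -0.2 -0.4] t 24.45 q6 -> 1.53
[[[-0.0013,-0.0023,0.0296],-0.09]]
```

View pics/l11.png

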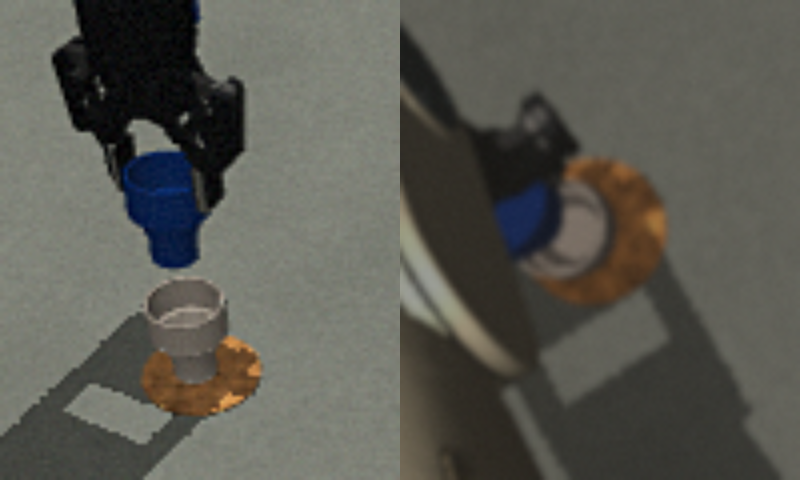

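The blue cup hangs upright at side crop (170,205), above the white cup at (185,320). I measure its foot position relative to white.

```bash
python3 -c "
from h import *
import pickle
P,s=pickle.load(open('p6.pkl','rb'));t=s['tcp_pos'];p=P['side'];roi=(230,90,270,140)
m=mask(p,'blue');hh=hsv(p);m=(hh[...,0]>105)&(hh[...,0]<130)&(hh[...,1]>100);dark=(hh[...,2]<75)&(~m)
W=1.0-cv2.dilate(dark.astype(np.uint8),np.ones((3,3)))*(~m)
for dz in(-.001,.002,.005):
  mk=lambda x:[q@Ro.from_rotvec([x[2],x[3],0]).as_matrix().T+[x[0],x[1],t[2]+dz-.0665] for q in CUP]
  r=fit(p,m,mk,[.4785,.333,0,0],roi,steps=(.004,.004,.1,.1),weight=W);print(dz,r[0][:2].round(4),np.degrees(r[0][2:]).round(1),r[1].round(4))
overlay(p,mk(r[0]),roi,'pics/o9.png',10)
# white again
"
```

```text
-0.001 [0.4773 0.336 ] [-8.9  4.6] 0.0789
0.002 [0.4752 0.3322] [-7.7  6.3] 0.081
0.005 [0.475  0.3271] [-11.8   5.9] 0.0795
```

View pics/o9.png

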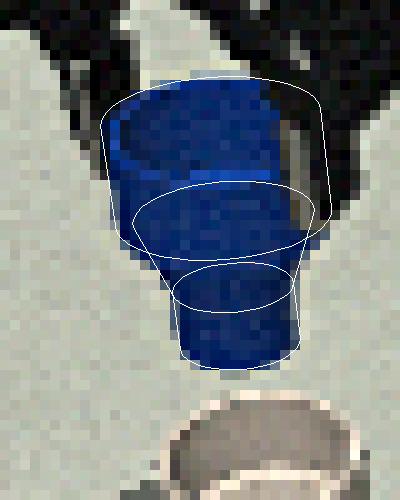

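```bash
python3 -m inch '[[[-0.001,-0.001,0.03],0],[[0,0,0.025],0],[[0,0,0.012],0],[[0,0,0],0],[[0,0,0],0]]'; python3 -m inch '[[[0,0,0.006],0],[[0,0,0],0]]'
```

```text
time_s: 25.08
tcp_pos: [0.4818, 0.3362, 0.1133]
tool_rot: [-2.974, -1.011, -0.002]
ft_force: [0.5, 0.2, -0.9]
grip_width: 0.0615
time_s: 25.32
tcp_pos: [0.481, 0.3359, 0.1063]
tool_rot: [2.974, 1.011, -0.0]
ft_force: [-0.3, -0.3, -0.1]
grip_width: 0.0614
```

```bash
python3 -m inch '[[[0,0,0.004],0],[[0,0,0],0]]'; python3 -m inch '[[[0,0,0.002],0],[[0,0,0],0]]';python3 -m inch '[[[0,0,0.002],0],[[0,0,0],0]]'
```

```text
time_s: 25.58
tcp_pos: [0.4809, 0.3358, 0.102]
tool_rot: [2.974, 1.011, -0.001]
ft_force: [-0.1, -0.3, -0.6]
grip_width: 0.0617
time_s: 25.82
tcp_pos: [0.481, 0.3358, 0.1002]
tool_rot: [2.974, 1.011, -0.0]
ft_force: [-0.7, 0.2, -0.4]
grip_width: 0.061
time_s: 26.08
tcp_pos: [0.481, 0.3358, 0.0982]
tool_rot: [2.974, 1.011, -0.0]
ft_force: [0.3, -0.1, -1.9]
grip_width: 0.0613
```

```bash
python3 -m inch '[[[0,0,0.002],0],[[0,0,0],0]]'; python3 -m inch '[[[0,0,0.002],0],[[0,0,0],0]]'
python3 -c "
from h import *
from cell import arm
p=arm.read_camera('side');cv2.imwrite('pics/l12.png',cv2.resize(p['color'][90:180,210:310,::-1],None,fx=6,fy=6,interpolation=cv2.INTER_NEAREST))"
```

```text
time_s: 26.32
tcp_pos: [0.4821, 0.3366, 0.097]
tool_rot: [-2.974, -1.011, -0.004]
ft_force: [0.4, -0.1, 4.1]
grip_width: 0.0612
time_s: 26.58
tcp_pos: [0.4828, 0.3369, 0.0957]
tool_rot: [-2.973, -1.011, -0.007]
ft_force: [1.1, 0.3, 8.1]
grip_width: 0.0613
```

View pics/l12.png

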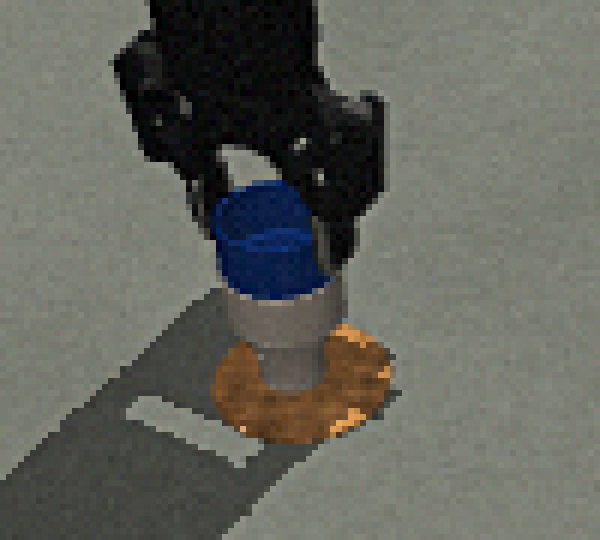

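```bash
python3 -m inch '[[[0,0,0.002],0],[[0,0,0],0]]'; python3 -m inch '[[[0,0,0],0],[[0,0,0],0],[[0,0,0],0]]' 0.075; python3 -m inch '[[[0,0,-0.02],0],[[0,0,-0.04],0],[[0,0,-0.04],0],[[0,0,-0.03],0]]'
python3 -c "
from h import *
from cell import arm
import pickle
p=arm.read_camera('side');pickle.dump(p,open('p7.pkl','wb'));cv2.imwrite('pics/l13.png',cv2.resize(p['color'][90:180,210:310,::-1],None,fx=6,fy=6,interpolation=cv2.INTER_NEAREST))
plan(.5,.2,.2)"
```

```text
time_s: 26.88
tcp_pos: [0.4836, 0.3374, 0.0956]
tool_rot: [-2.973, -1.011, -0.01]
ft_force: [0.1, -1.0, 23.0]
grip_width: 0.0616
time_s: 27.25
tcp_pos: [0.4806, 0.3356, 0.0918]
tool_rot: [2.974, 1.011, -0.002]
ft_force: [-0.4, 0.2, -0.1]
grip_width: 0.075
time_s: 27.75
tcp_pos: [0.4815, 0.3362, 0.2255]
tool_rot: [-2.974, -1.011, -0.004]
ft_force: [-0.7, 0.4, -0.3]
grip_width: 0.0748
pos [0.4831 0.3373 0.2292] psi 37.56 tilt -0.99997 grip 0.0755 F [1.  0.7 2.5] t 27.8 q6 -> 1.3
[[[-0.0234,0.0397,0.0097],0.0],[[-0.0235,0.0397,0.0098],0.0],[[-0.0234,0.0397,0.0097],0.0]]
```

View pics/l13.png

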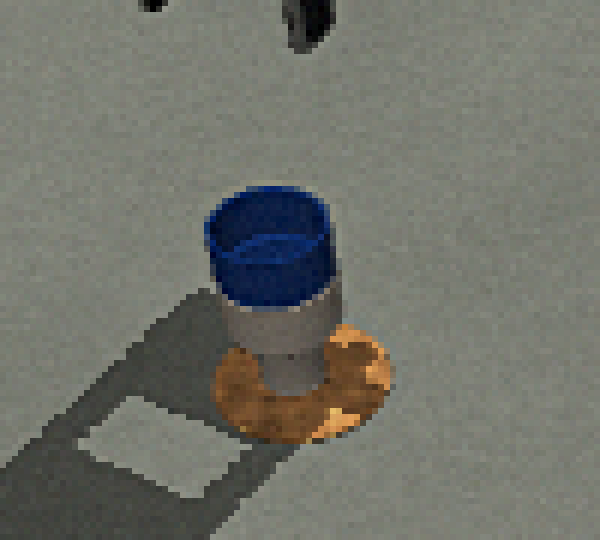

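```bash
cat >> h.py <<'E'
def homefit(p,color,z0,xy,roi,fn=None,hue=(105,130)):
    hh=hsv(p);m=(hh[...,0]>hue[0])&(hh[...,0]<hue[1])&(hh[...,1]>120)
    m=cv2.medianBlur(m.astype(np.uint8)*255,3)>0
    W=np.ones(m.shape)
    out=[]
    for z in(z0-.004,z0,z0+.004,z0+.008):
        mk=lambda x:[q@Ro.from_rotvec([x[2],x[3],0]).as_matrix().T+[x[0],x[1],z] for q in CUP[2:]]
        r=fit(p,m,mk,[*xy,0,0],roi,steps=(.004,.004,.05,.05));out.append((z,r[0][:2].round(4),np.degrees(r[0][2:]).round(1),round(r[1],4)))
        if z==z0 and fn: overlay(p,mk(r[0])+place(CUP[2:],*xy,z0,0),roi,fn,10)
    for o in out: print(*o)
E
python3 -c "
from h import *
import pickle
p=pickle.load(open('p7.pkl','rb'));homefit(p,'blue',.033,(.4755,.332),(235,110,285,170),'pics/o10.png')"
```

```text
0.029 [0.4763 0.3359] [-3.2  1.5] 0.0582
0.033 [0.4744 0.3303] [-3.8  2.2] 0.0624
0.037000000000000005 [0.4718 0.3256] [-4.   3.6] 0.0671
0.041 [0.4667 0.3222] [-3.1  6.7] 0.0818
```

View pics/o10.png

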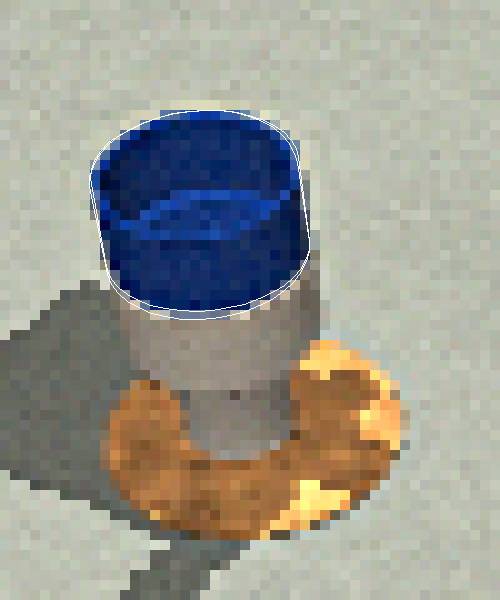

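Blue matches its predicted home and upright outline on white. The overlay coincides, and any tilt is within about 4° of fit noise. Now the orange cup.

```bash
python3 -c "
from h import *
plan(.5543,.0713,.12,-2.5,half=False,step=42)"
```

```text
pos [0.4831 0.3373 0.2292] psi 37.56 tilt -0.99997 grip 0.0755 F [1.  0.7 2.5] t 27.8 q6 -> 1.74
[[[-0.0132,0.0318,0.0137],5.01],[[-0.0104,0.0328,0.0136],5.01],[[-0.0075,0.0336,0.0137],5.01],[[-0.0045,0.0341,0.0136],5.01],[[-0.0015,0.0344,0.0137],5.01],[[0.0015,0.0344,0.0136],5.01],[[0.0044,0.0341,0.0137],5.01],[[0.0075,0.0336,0.0136],5.01]]
```

```bash
python3 -m inch '[[[-0.013,0.032,0.006],5],[[-0.0105,0.033,0.01],5],[[-0.0075,0.0335,0.014],5],[[-0.0045,0.034,0.014],5],[[-0.0015,0.0345,0.014],5],[[0.0015,0.0345,0.014],5],[[0.0045,0.034,0.014],5],[[0.0075,0.0335,0.014],5],[[0,0,0],0],[[0,0,0],0],[[0,0,0],0]]' 0.06
python3 -c "
from h import *
plan(.5543,.0713,.0365,-2.5)"
```

```text
time_s: 29.18
tcp_pos: [0.553, 0.0708, 0.1231]
tool_rot: [-3.141, 0.064, -0.002]
ft_force: [-0.3, 0.5, 0.4]
grip_width: 0.0599
pos [0.553  0.0708 0.1231] psi -2.35 tilt -1.0 grip 0.0599 F [-0.3  0.5  0.4] t 29.18 q6 -> 1.74
[[[0.0006,-0.0003,0.0433],0.07],[[0.0007,-0.0003,0.0433],0.07]]
```

```bash
python3 -m inch '[[[0.001,-0.0005,0.035],0],[[0,0,0.035],0],[[0,0,0.01],0],[[0,0,0],0],[[0,0,0],0]]'
python3 -c "
from h import *
plan(.5543,.0713,.036,-2.5)"
```

```text
time_s: 29.8
tcp_pos: [0.5547, 0.0707, 0.0436]
tool_rot: [-3.141, 0.066, -0.003]
ft_force: [0.5, -0.8, 0.5]
grip_width: 0.0602
pos [0.5547 0.0707 0.0436] psi -2.42 tilt -1.0 grip 0.0602 F [ 0.5 -0.8  0.5] t 29.8 q6 -> 1.74
[[[-0.0004,-0.0006,0.0076],0.08]]
```

```bash
python3 -m inch '[[[-0.0005,-0.0005,0.0075],0],[[0,0,0],0]]'; python3 -m inch '[[[0,0,0],0],[[0,0,0],0],[[0,0,0],0]]' 0.02 40;  python3 -m inch '[[[0,0,-0.01],0],[[0,0,-0.02],0],[[0,0,-0.03],0],[[0,0,-0.04],0],[[0,0,0],0]]' 0.02 60
python3 -c "
from h import *
plan(.5164,-.3364,.13,14,step=45)"
```

```text
time_s: 30.05
tcp_pos: [0.5532, 0.0709, 0.0348]
tool_rot: [3.141, -0.067, -0.0]
ft_force: [0.1, -0.9, 0.3]
grip_width: 0.0599
time_s: 30.42
tcp_pos: [0.5534, 0.071, 0.0351]
tool_rot: [-3.141, 0.067, -0.0]
ft_force: [-1.1, 0.1, 3.5]
grip_width: 0.0338
time_s: 31.05
tcp_pos: [0.5558, 0.0711, 0.139]
tool_rot: [-3.14, 0.067, -0.012]
ft_force: [0.3, -0.8, -1.4]
grip_width: 0.0332
pos [0.5558 0.0711 0.139 ] psi -2.44 tilt -0.99997 grip 0.0332 F [ 0.3 -0.8 -1.4] t 31.05 q6 -> 0.75
[[[-0.0022,0.0409,0.0009],-1.64],[[-0.0034,0.0408,0.0009],-1.64],[[-0.0045,0.0407,0.0009],-1.64],[[-0.0057,0.0405,0.0009],-1.64],[[-0.0069,0.0404,0.0009],-1.64],[[-0.008,0.0401,0.0009],-1.64],[[-0.0091,0.0399,0.0009],-1.64],[[-0.0103,0.0396,0.0009],-1.64],[[-0.0114,0.0394,0.0009],-1.64],[[-0.0126,0.0389,0.0009],-1.64]]
```

```bash
python3 -m inch '[[[-0.002,0.041,0],-1.6],[[-0.0035,0.041,0],-1.6],[[-0.0045,0.0405,0],-1.6],[[-0.0055,0.0405,0],-1.6],[[-0.007,0.0405,0],-1.7],[[-0.008,0.04,0.004],-1.7],[[-0.009,0.04,0.005],-1.7],[[-0.0105,0.0395,0.005],-1.7],[[-0.011,0.0395,0.005],-1.6],[[-0.01,0.039,0.005],-1.6],[[0,0,0],0],[[0,0,0],0],[[0,0,0],0]]'
python3 -c "
from h import *
plan(.5156,-.3366,.04,14)"
```

```text
time_s: 32.67
tcp_pos: [0.5166, -0.3351, 0.1108]
tool_rot: [-3.118, -0.383, 0.001]
ft_force: [-0.5, -0.3, -0.7]
grip_width: 0.0329
pos [ 0.5166 -0.3351  0.1108] psi 14.01 tilt -1.0 grip 0.0329 F [-0.5 -0.3 -0.7] t 32.67 q6 -> 0.75
[[[-0.0007,0.0006,0.0354],0.01],[[-0.0006,0.0007,0.0354],0.01]]
```

```bash
python3 -m inch '[[[-0.001,0.001,0.03],0],[[0,0.0005,0.03],0],[[0,0,0.01],0],[[0,0,0],0],[[0,0,0],0]]'
python3 -c "
from h import *
plan(.5158,-.3366,.036,14)"
```

```text
time_s: 33.3
tcp_pos: [0.5169, -0.3382, 0.0419]
tool_rot: [3.117, 0.382, 0.002]
ft_force: [-0.5, -0.9, -0.4]
grip_width: 0.0336
pos [ 0.5169 -0.3382  0.0419] psi 13.98 tilt -1.0 grip 0.0336 F [-0.5 -0.9 -0.4] t 33.3 q6 -> 0.75
[[[-0.0007,-0.0018,0.0059],-0.02]]
```

```bash
python3 -m inch '[[[-0.001,-0.0015,0.003],0],[[0,0,0.002],0],[[0,0,0],0]]'; python3 -m inch '[[[0,0,0.0015],0],[[0,0,0],0]]'
```

```text
time_s: 33.67
tcp_pos: [0.5148, -0.3369, 0.036]
tool_rot: [3.118, 0.382, 0.0]
ft_force: [0.1, -0.4, 0.6]
grip_width: 0.0339
time_s: 33.92
tcp_pos: [0.5151, -0.3371, 0.035]
tool_rot: [3.118, 0.381, 0.001]
ft_force: [-1.8, 0.5, 4.8]
grip_width: 0.0331
```

```bash
python3 -m inch '[[[0,0,0],0],[[0,0,0],0],[[0,0,0],0],[[0,0,0],0]]' 0.08 20; python3 -m inch '[[[0.022,0,0],0],[[0.022,0,0],0],[[0.022,0,0],0],[[0,0,0],0],[[0,0,0],0]]'
python3 - <<'E'
from h import *
from cell import arm
import pickle
p={n:arm.read_camera(n) for n in("side",)};pickle.dump(p,open("p8.pkl","wb"))
cv2.imwrite("pics/l14.png",cv2.resize(p["side"]["color"][240:360,340:460,::-1],(480,480)))
plan(.5799,-.3208,.036,14.0)
E
```

```text
time_s: 34.42
tcp_pos: [0.5148, -0.3367, 0.0342]
tool_rot: [-3.118, -0.382, 0.0]
ft_force: [-0.1, -0.3, -0.3]
grip_width: 0.0802
time_s: 35.05
tcp_pos: [0.5788, -0.3203, 0.034]
tool_rot: [-3.118, -0.383, 0.001]
ft_force: [0.2, 0.2, 0.2]
grip_width: 0.0796
pos [ 0.5784 -0.3205  0.0341] psi 13.97 tilt -1.0 grip 0.08 F [-0.8 -0.5  0. ] t 35.1 q6 -> 0.82
[[[0.0014,0.0006,-0.0019],-0.03]]
```

View pics/l14.png

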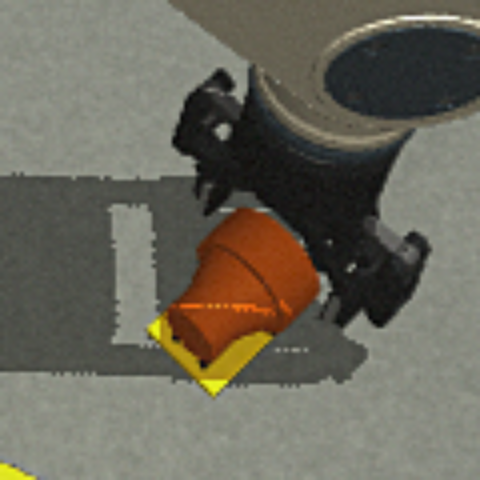

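Orange lies in the rest at crop (240,285), just as blue did. I'll grip the rim, lift it and take it to the wall.

```bash
python3 -m inch '[[[0.0015,0.0005,-0.002],0],[[0,0,0],0],[[0,0,0],0],[[0,0,0],0]]' 0.05 20; python3 -m inch '[[[0,0,-0.01],0],[[0,0,-0.02],0],[[0,0,-0.03],0],[[0,0,-0.03],0],[[0,0,-0.02],0],[[0,0,0],0],[[0,0,0],0]]'
python3 -c "
from h import *
plan(.7056,-.0192,.145,-2.4,step=45)"
```

```text
time_s: 35.6
tcp_pos: [0.5805, -0.3212, 0.0366]
tool_rot: [3.118, 0.382, 0.001]
ft_force: [0.2, -1.7, 1.6]
grip_width: 0.0616
time_s: 36.48
tcp_pos: [0.5798, -0.3206, 0.1456]
tool_rot: [-3.118, -0.382, 0.002]
ft_force: [0.6, -0.2, -1.8]
grip_width: 0.0611
pos [ 0.5798 -0.3206  0.1456] psi 13.96 tilt -1.0 grip 0.0611 F [ 0.6 -0.2 -1.8] t 36.48 q6 -> 1.59
[[[0.0243,-0.0328,0.0001],2.05],[[0.0232,-0.0336,0.0],2.05],[[0.022,-0.0344,0.0001],2.05],[[0.0206,-0.0352,0.0001],2.05],[[0.0195,-0.0359,0.0001],2.05],[[0.0181,-0.0366,0.0],2.05],[[0.0168,-0.0372,0.0001],2.05],[[0.0155,-0.0378,0.0001],2.05]]
```

```bash
python3 -m inch '[[[0.0245,-0.0325,0],2],[[0.023,-0.0335,0],2],[[0.022,-0.0345,0],2.1],[[0.0205,-0.035,0],2.1],[[0.0195,-0.036,0],2.1],[[0.018,-0.0365,0],2],[[0.017,-0.037,0],2],[[0.0155,-0.0375,0],2],[[0,0,0.03],0],[[0,0,0.03],0],[[0,0,0.015],0],[[0,0,0.014],0],[[0,0,0],0],[[0,0,0],0]]'
python3 -c "
from h import *
plan(.6956,-.0192,.056,-2.4)"
```

```text
time_s: 38.22
tcp_pos: [0.7068, -0.0206, 0.0581]
tool_rot: [3.141, -0.064, 0.002]
ft_force: [0.2, -0.0, -0.4]
grip_width: 0.0611
pos [ 0.7068 -0.0206  0.0581] psi -2.35 tilt -1.0 grip 0.0611 F [ 0.2 -0.  -0.4] t 38.23 q6 -> 1.59
[[[-0.0112,-0.001,0.0021],0.05]]
```

```bash
python3 -m inch '[[[-0.005,-0.001,0.001],0],[[-0.005,0,0],0],[[-0.001,0,0],0],[[0,0,0],0]]'; python3 -m inch '[[[-0.0025,0,0],0],[[0,0,0],0]]'; python3 -m inch '[[[-0.002,0,0],0],[[0,0,0],0]]'
```

```text
time_s: 38.72
tcp_pos: [0.6952, -0.019, 0.0566]
tool_rot: [3.141, -0.064, 0.0]
ft_force: [-0.2, 0.4, -1.3]
grip_width: 0.0612
time_s: 38.98
tcp_pos: [0.6936, -0.0189, 0.0568]
tool_rot: [3.141, -0.064, 0.003]
ft_force: [2.9, -0.7, -0.3]
grip_width: 0.0616
time_s: 39.22
tcp_pos: [0.6934, -0.0189, 0.0576]
tool_rot: [3.141, -0.064, 0.009]
ft_force: [7.0, -0.7, 0.7]
grip_width: 0.061
```

Contact is in the same place (x ≈ 0.6935), so I use the same arc.

```bash
python3 -m inch '[[[-0.0025,0,-0.008],0],[[-0.0035,0,-0.0085],0],[[-0.0045,0,-0.0075],0],[[-0.005,0,-0.007],0],[[0,0,0],0]]'
python3 -m inch '[[[-0.006,0,-0.0065],0],[[-0.007,0,-0.0055],0],[[-0.0075,0,-0.0045],0],[[-0.008,0,-0.0035],0],[[0,0,0],0]]'
python3 -m inch '[[[-0.0085,0,-0.0025],0],[[-0.0085,0,-0.001],0],[[-0.009,0,0],0],[[-0.009,0,0.001],0],[[-0.006,0,0.001],0],[[0,0,0],0],[[0,0,0],0]]'
python3 -c "
from h import *
from cell import arm
p=arm.read_camera('side');cv2.imwrite('pics/l15.png',cv2.resize(p['color'][120:260,280:440,::-1],None,fx=4,fy=4))"
```

```text
time_s: 39.85
tcp_pos: [0.6756, -0.0182, 0.0883]
tool_rot: [3.141, -0.064, 0.002]
ft_force: [3.8, -0.6, 1.8]
grip_width: 0.0616
time_s: 40.48
tcp_pos: [0.6461, -0.017, 0.1077]
tool_rot: [-3.141, 0.064, 0.001]
ft_force: [2.8, 0.0, 2.8]
grip_width: 0.0613
time_s: 41.35
tcp_pos: [0.6061, -0.0154, 0.1089]
tool_rot: [3.141, -0.064, 0.001]
ft_force: [0.4, -0.2, -1.2]
grip_width: 0.0614
```

View pics/l15.png

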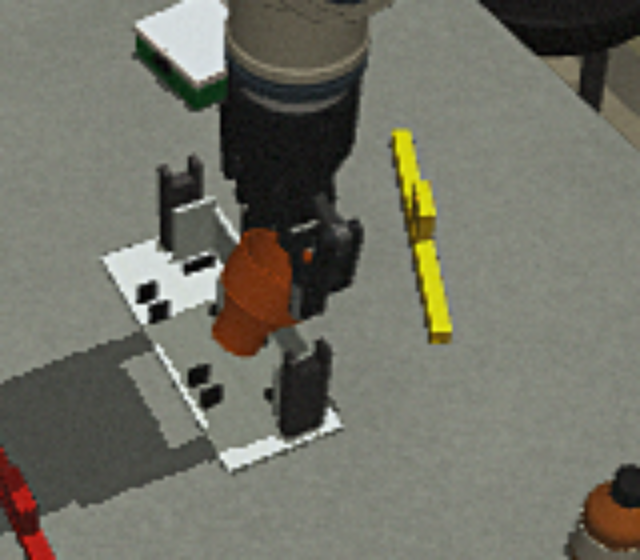

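The foot slipped off the wall edge at about 60°, with the foot at crop (240,335), now inside the wall. The cup is still held. I'll lift it, measure the tilt and finish the roll.

```bash
python3 -m inch '[[[0,0,-0.02],0],[[0.02,0,-0.005],0],[[0.02,0,0],0],[[0,0,0],0],[[0,0,0],0]]'
python3 -c "
from h import *
from cell import arm
import pickle
p=arm.read_camera('side');s=arm.state();pickle.dump((p,s),open('p9.pkl','wb'));t=s['tcp_pos'];print(t)
for dz in(-.003,.002,.006):
  for t0 in(.8,1.3): print(dz,tiltfit(p,'orange',[t[0]-.0065,t[1]],t[2]+dz,-2.4,(310,130,385,215),t0=t0,fn='pics/o11.png'))
p0,s0=pickle.load(open('p5.pkl','rb'))"
```

```text
time_s: 42.02
tcp_pos: [0.6451, -0.0169, 0.1342]
tool_rot: [3.141, -0.064, -0.001]
ft_force: [-1.0, -0.9, -1.1]
grip_width: 0.0612
[ 0.6449339  -0.01692752  0.13402582]
-0.003 (array([ 0.646 , -0.0131]), np.float64(61.6), np.float64(0.027459167383028373))
-0.003 (array([ 0.6459, -0.0131]), np.float64(61.5), np.float64(0.0271889966842687))
0.002 (array([ 0.6435, -0.0167]), np.float64(61.8), np.float64(0.027058004830324615))
0.002 (array([ 0.6438, -0.0169]), np.float64(61.3), np.float64(0.027000695894224075))
0.006 (array([ 0.6418, -0.02  ]), np.float64(61.0), np.float64(0.026943386958123542))
0.006 (array([ 0.6418, -0.0198]), np.float64(61.5), np.float64(0.02710712677555364))
```

View pics/o11.png

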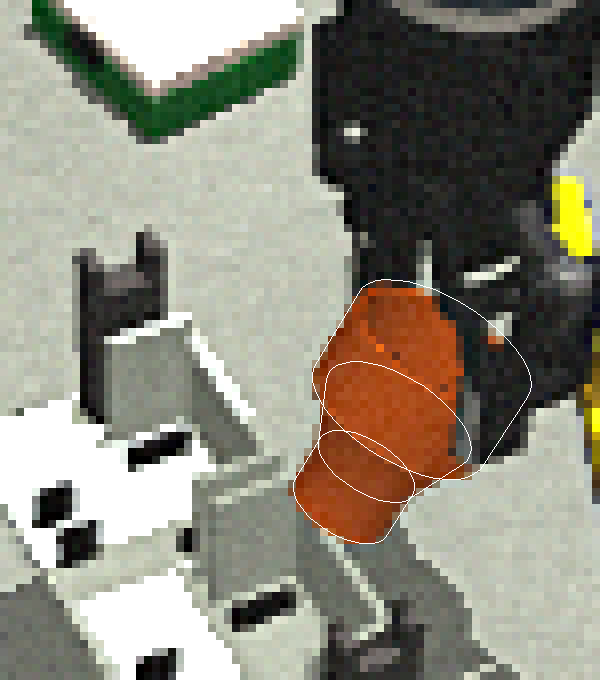

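```bash
python3 -m inch '[[[0,0,0.012],0],[[0,0,0.01],0],[[0,0,0.003],0],[[0,0,0],0]]'; python3 -m inch '[[[0,0,0.002],0],[[0,0,0],0]]'
```

```text
time_s: 42.58
tcp_pos: [0.6455, -0.017, 0.1082]
tool_rot: [-3.141, 0.064, 0.002]
ft_force: [1.4, 0.4, -0.5]
grip_width: 0.0615
time_s: 42.82
tcp_pos: [0.6459, -0.0169, 0.1069]
tool_rot: [-3.141, 0.064, -0.0]
ft_force: [-1.4, -0.1, -1.3]
grip_width: 0.0614
```

```bash
python3 -m inch '[[[0,0,0.003],0],[[0,0,0],0]]'; python3 -m inch '[[[0,0,0.003],0],[[0,0,0],0]]'
```

```text
time_s: 43.08
tcp_pos: [0.6477, -0.0171, 0.105]
tool_rot: [3.141, -0.064, 0.007]
ft_force: [3.5, -0.9, 2.5]
grip_width: 0.0616
time_s: 43.32
tcp_pos: [0.6493, -0.0171, 0.1039]
tool_rot: [3.141, -0.064, 0.012]
ft_force: [3.5, -0.2, 14.0]
grip_width: 0.061
```

```bash
python3 -m inch '[[[-0.004,0,-0.002],0],[[-0.004,0,-0.001],0],[[-0.004,0,-0.001],0],[[0,0,0],0]]'; python3 -m inch '[[[-0.004,0,-0.001],0],[[-0.004,0,-0.0005],0],[[0,0,0],0]]'
python3 -c "
from h import *
from cell import arm
p=arm.read_camera('side');cv2.imwrite('pics/l16.png',cv2.resize(p['color'][120:220,300:400,::-1],None,fx=5,fy=5));s=arm.state();t=s['tcp_pos'];print(t)
for t0 in(1,1.4):print(tiltfit(p,'orange',[t[0]-.003,t[1]],t[2]+.002,-2.4,(310,130,385,215),t0=t0,fn='pics/o12.png'))"
```

```text
time_s: 43.82
tcp_pos: [0.6372, -0.0167, 0.1072]
tool_rot: [3.141, -0.064, 0.013]
ft_force: [5.4, -1.3, 7.9]
grip_width: 0.0613
time_s: 44.2
tcp_pos: [0.6286, -0.0163, 0.1083]
tool_rot: [3.141, -0.064, 0.011]
ft_force: [4.7, -0.1, 6.2]
grip_width: 0.0616
[ 0.6286672  -0.01628473  0.10829425]
(array([ 0.6297, -0.0145]), np.float64(76.4), np.float64(0.034523633130834196))
(array([ 0.63  , -0.0145]), np.float64(76.1), np.float64(0.0345236331308342))
```

View pics/o12.png

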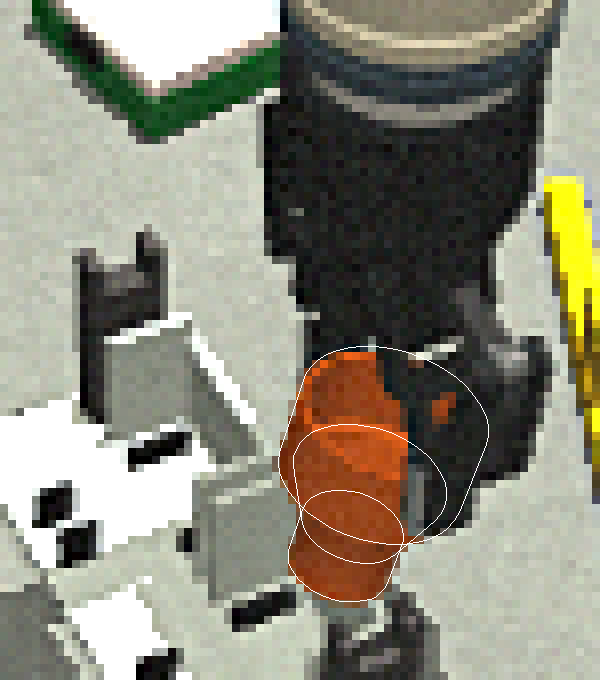

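It's at 76° with the foot on the edge. Continuing.

```bash
python3 -m inch '[[[-0.0045,0,0],0],[[-0.0045,0,0],0],[[-0.0045,0,0],0],[[0,0,0],0]]'
python3 -c "
from h import *
from cell import arm
p=arm.read_camera('side');s=arm.state();t=s['tcp_pos'];print(t,s['ft_force'])
for t0 in(1.2,1.5):print(tiltfit(p,'orange',[t[0]-.003,t[1]],t[2]+.002,-2.4,(310,130,385,215),t0=t0,fn='pics/o13.png'))"
```

```text
time_s: 44.75
tcp_pos: [0.6144, -0.0157, 0.108]
tool_rot: [3.141, -0.064, 0.008]
ft_force: [2.8, 0.5, 6.9]
grip_width: 0.0615
[ 0.61447016 -0.01567734  0.10799152] [3.93105664 0.01658523 6.77276807]
(array([ 0.6169, -0.0135]), np.float64(87.1), np.float64(0.03358615652564751))
(array([ 0.6168, -0.0137]), np.float64(87.7), np.float64(0.03408056632395078))
```

View pics/o13.png

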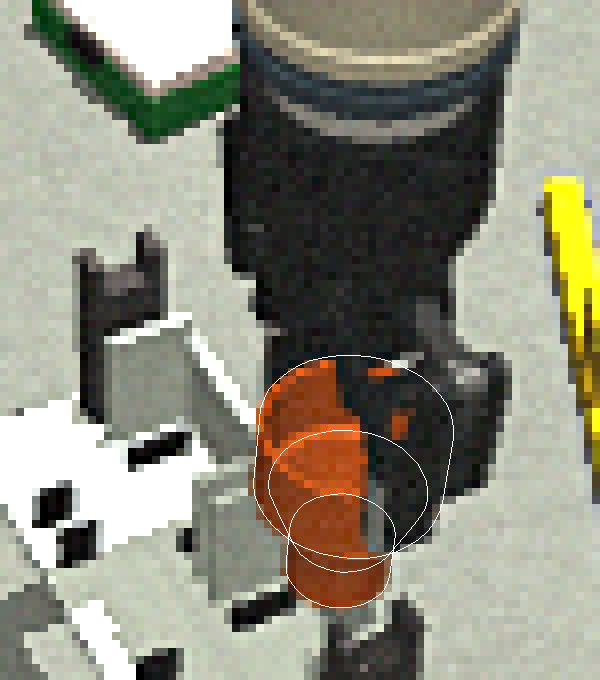

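It's at about 87°, so nearly upright. I lift it and carry it to the stack.

```bash
python3 -m inch '[[[0,0,-0.03],0],[[0,0,-0.04],0],[[0,0,-0.04],0],[[0,0,-0.02],0],[[0,0,0],0],[[0,0,0],0]]'
python3 -c "
from h import *
plan(.478,.3345,.238,37.6,step=42)"
```

```text
time_s: 45.55
tcp_pos: [0.6114, -0.0156, 0.235]
tool_rot: [-3.141, 0.064, 0.004]
ft_force: [-0.1, -1.0, -0.9]
grip_width: 0.0615
pos [ 0.6114 -0.0156  0.235 ] psi -2.34 tilt -1.0 grip 0.0615 F [-0.1 -1.  -0.9] t 45.55 q6 -> 1.53
[[[-0.0164,-0.0383,-0.0003],-4.44],[[-0.0134,-0.0394,-0.0004],-4.44],[[-0.0103,-0.0403,-0.0003],-4.44],[[-0.0071,-0.041,-0.0004],-4.44],[[-0.004,-0.0414,-0.0003],-4.44],[[-0.0007,-0.0416,-0.0003],-4.44],[[0.0025,-0.0416,-0.0004],-4.44],[[0.0057,-0.0412,-0.0003],-4.44],[[0.0089,-0.0407,-0.0003],-4.44]]
```

```bash
python3 -m inch '[[[-0.0165,-0.0385,0],-4.5],[[-0.0135,-0.0395,0],-4.5],[[-0.0105,-0.0405,0],-4.4],[[-0.007,-0.041,0],-4.4],[[-0.004,-0.0415,0],-4.4],[[-0.0005,-0.0415,0],-4.4],[[0.0025,-0.0415,0],-4.4],[[0.0055,-0.041,0],-4.5],[[0.009,-0.0405,0],-4.4],[[0,0,0.02],0],[[0,0,0],0],[[0,0,0],0]]'
python3 -c "
from h import *
from cell import arm
import pickle
p=arm.read_camera('side');s=arm.state();pickle.dump((p,s),open('p10.pkl','wb'));t=s['tcp_pos']
cv2.imwrite('pics/l17.png',cv2.resize(p['color'][60:180,205:305,::-1],None,fx=5,fy=5,interpolation=cv2.INTER_NEAREST))
plan(.478,.3345,.2,37.6)
for dz in(-.002,.002):print(dz,tiltfit(p,'orange',[t[0]-.003,t[1]],t[2]+dz,37.6,(225,65,275,128),t0=1.5,fn='pics/o14.png'))"
```

```text
time_s: 47.05
tcp_pos: [0.4787, 0.334, 0.2157]
tool_rot: [2.974, 1.01, -0.002]
ft_force: [-0.5, 0.2, -0.7]
grip_width: 0.0611
pos [0.4791 0.3341 0.2163] psi 37.51 tilt -1.0 grip 0.0613 F [-0.1 -0.  -0.5] t 47.1 q6 -> 1.53
[[[-0.0006,-0.001,0.0163],-0.09]]
-0.002 (array([0.4808, 0.3437]), np.float64(86.5), np.float64(0.07437106918238993))
0.002 (array([0.4791, 0.338 ]), np.float64(86.5), np.float64(0.07574916759156493))
```

View pics/l17.png

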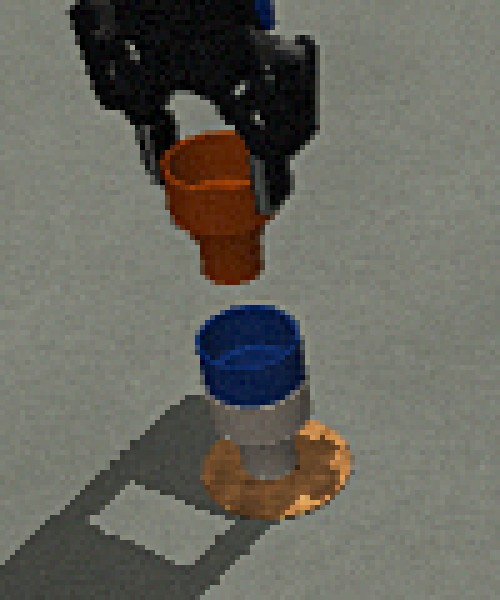

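View pics/o14.png

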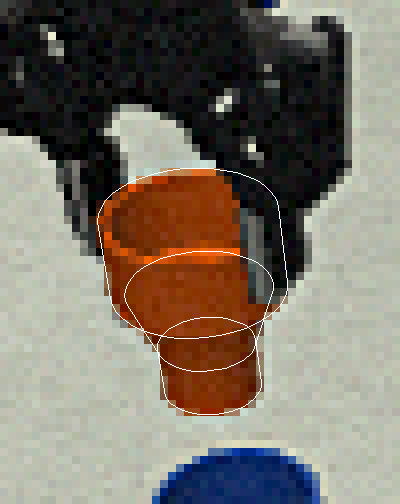

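The orange cup is upright at crop (225,205), centred above the stack at (250,350). Lowering.

```bash
python3 -m inch '[[[-0.002,0,0.03],0],[[0,0,0.025],0],[[0,0,0.015],0],[[0,0,0.005],0],[[0,0,0],0],[[0,0,0],0]]'; python3 -m inch '[[[0,0,0.006],0],[[0,0,0],0]]';python3 -m inch '[[[0,0,0.004],0],[[0,0,0],0]]'
```

```text
time_s: 47.85
tcp_pos: [0.4778, 0.3336, 0.1422]
tool_rot: [-2.974, -1.011, -0.002]
ft_force: [0.3, 0.0, -0.7]
grip_width: 0.0614
time_s: 48.1
tcp_pos: [0.477, 0.3331, 0.1351]
tool_rot: [2.974, 1.011, -0.001]
ft_force: [0.5, 0.3, -1.8]
grip_width: 0.0614
time_s: 48.35
tcp_pos: [0.477, 0.3332, 0.131]
tool_rot: [2.974, 1.011, -0.001]
ft_force: [-0.1, -0.3, -1.1]
grip_width: 0.0614
```

```bash
python3 -m inch '[[[0,0,0.003],0],[[0,0,0],0]]'; python3 -m inch '[[[0,0,0.002],0],[[0,0,0],0]]';python3 -m inch '[[[0,0,0.002],0],[[0,0,0],0]]'
```

```text
time_s: 48.6
tcp_pos: [0.4771, 0.3332, 0.1281]
tool_rot: [2.974, 1.011, -0.001]
ft_force: [-0.8, 0.9, -0.8]
grip_width: 0.0609
time_s: 48.85
tcp_pos: [0.4774, 0.3334, 0.1264]
tool_rot: [-2.974, -1.011, -0.001]
ft_force: [-0.6, -0.9, -0.5]
grip_width: 0.0619
time_s: 49.1
tcp_pos: [0.4785, 0.3342, 0.1254]
tool_rot: [-2.973, -1.011, -0.005]
ft_force: [0.8, 0.6, 5.5]
grip_width: 0.0614
```

```bash
python3 -m inch '[[[0,0,0.002],0],[[0,0,0],0]]';python3 -m inch '[[[0,0,0.002],0],[[0,0,0],0]]'; python3 -m inch '[[[0,0,0],0],[[0,0,0],0],[[0,0,0],0]]' 0.075; python3 -m inch '[[[0,0,-0.02],0],[[0,0,-0.04],0],[[0,0,-0.04],0],[[0,0,-0.03],0],[[0,0,0],0]]'
python3 -c "
from h import *
from cell import arm
import pickle
p=arm.read_camera('side');pickle.dump(p,open('p11.pkl','wb'));cv2.imwrite('pics/l18.png',cv2.resize(p['color'][80:180,210:310,::-1],None,fx=5,fy=5,interpolation=cv2.INTER_NEAREST))
homefit(p,'orange',.063,(.4755,.332),(235,95,285,160),'pics/o15.png',hue=(2,14))
plan(.4,.1,.25)"
```

```text
time_s: 49.35
tcp_pos: [0.4793, 0.3348, 0.1249]
tool_rot: [-2.973, -1.011, -0.009]
ft_force: [-0.8, -0.4, 17.6]
grip_width: 0.061
time_s: 49.6
tcp_pos: [0.4802, 0.3355, 0.1249]
tool_rot: [-2.972, -1.011, -0.013]
ft_force: [-3.0, -1.6, 29.8]
grip_width: 0.0612
time_s: 49.98
tcp_pos: [0.4769, 0.333, 0.1198]
tool_rot: [2.974, 1.011, -0.002]
ft_force: [0.4, 0.1, 0.1]
grip_width: 0.075
time_s: 50.6
tcp_pos: [0.4783, 0.334, 0.2524]
tool_rot: [-2.973, -1.011, -0.006]
ft_force: [-0.7, -0.5, -0.0]
grip_width: 0.0751
0.059 [0.4766 0.336 ] [-2.2 -0.1] 0.0647
0.063 [0.4747 0.331 ] [-2.1  0.6] 0.0714
0.067 [0.4739 0.3242] [-4.4 -0.2] 0.0754
0.07100000000000001 [0.4646 0.3227] [-2.2  8.6] 0.0973
pos [0.4774 0.3334 0.2507] psi 37.56 tilt -1.0 grip 0.075 F [ 0.2  0.1 -0.4] t 50.65 q6 -> 1.16
[[[-0.0407,0.0276,0.0001],0.0],[[-0.0408,0.0275,0.0002],0.0],[[-0.0407,0.0276,0.0001],0.0],[[-0.0407,0.0276,0.0002],0.0],[[-0.0408,0.0275,0.0001],0.0]]
```

View pics/l18.png

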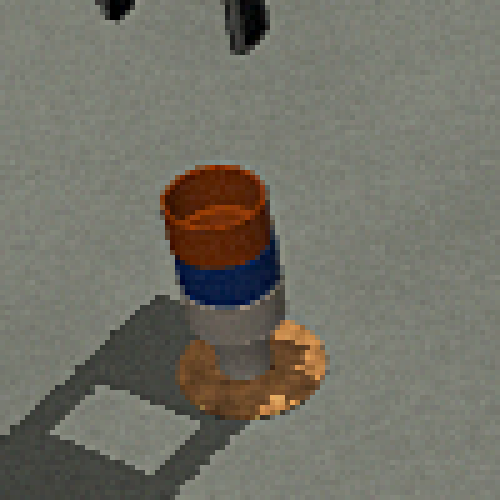

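View pics/o15.png

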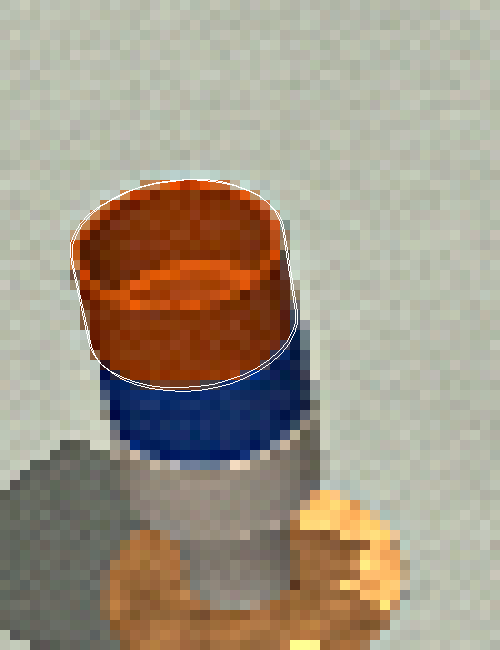

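The stack matches the home and upright outline. I move the arm clear for a final two-camera check.

```bash
python3 -m inch '[[[-0.02,0.015,-0.01],0],[[-0.04,0.0275,0],0],[[-0.04,0.0275,0],0],[[-0.04,0.0275,0],0],[[-0.03,0.02,0],0],[[0,0,0],0],[[0,0,0],0],[[0,0,0],0]]'
python3 -c "
from h import *
from cell import arm
import pickle
P={n:arm.read_camera(n) for n in('top','side')};pickle.dump(P,open('p12.pkl','wb'))
for n in P: cv2.imwrite(f'pics/f_{n}.png',P[n]['color'][:,:,::-1])
for n,roi in(('top',(165,190,225,245)),('side',(235,90,285,170))):
    p=P[n];c={'top':(.4774,.3346),'side':(.4755,.3319)}[n]
    overlay(p,sum([place(CUP[2:],*c,.003+.03*i,0) for i in range(3)],[]),roi,f'pics/fo_{n}.png',7)
a,b=cv2.imread('pics/fo_top.png'),cv2.imread('pics/fo_side.png');H=max(a.shape[0],b.shape[0])
f=lambda i:cv2.copyMakeBorder(i,0,H-i.shape[0],0,0,cv2.BORDER_CONSTANT);cv2.imwrite('pics/fo.png',np.hstack([f(a),f(b)]))
for n in P: 
  Q=pickle.load(open('p0.pkl','rb'))
  for t,r in (('slide',{'top':(190,105,235,148),'side':(310,115,352,148)}),('dish',{'top':(247,243,285,281),'side':(228,188,265,218)}),('bottle',{'top':(405,115,432,140),'side':(420,233,448,268)})):
    x0,y0,x1,y1=r[n];print(n,t,np.abs(P[n]['color'][y0:y1,x0:x1].astype(int)-Q[n]['color'][y0:y1,x0:x1]).mean().round(2))
"
```

```text
time_s: 51.65
tcp_pos: [0.4143, 0.1372, 0.2599]
tool_rot: [-2.974, -1.013, 0.001]
ft_force: [-0.3, 0.2, -0.2]
grip_width: 0.0752
top slide 1.33
top dish 28.76
top bottle 1.41
side slide 4.54
side dish 20.27
side bottle 4.25
```

View pics/fo.png

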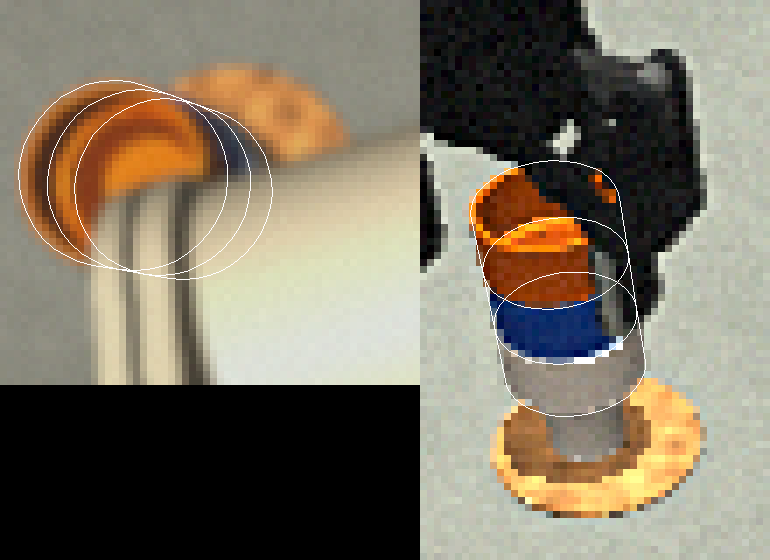

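View pics/f_side.png

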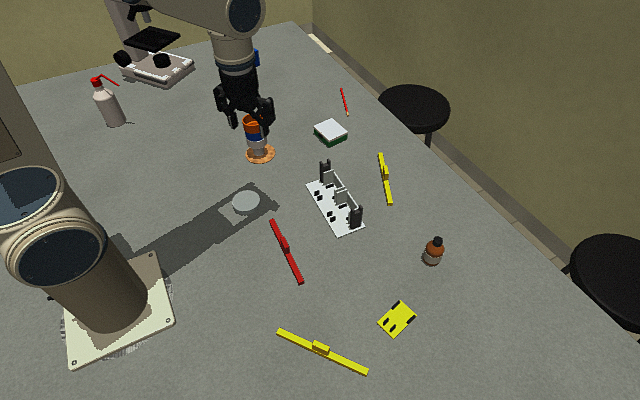

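View pics/f_top.png

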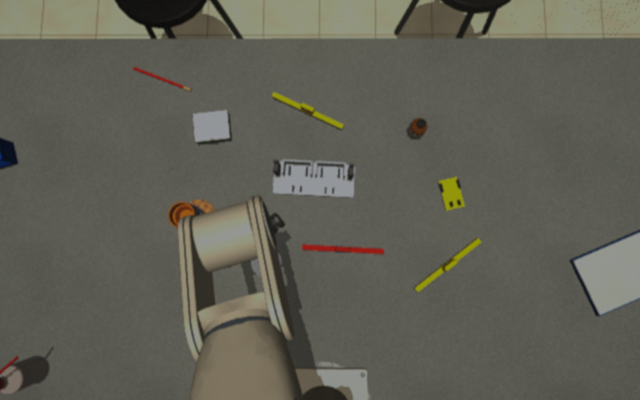

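```bash
python3 -c "
from cell import arm
print(arm.hand_in(), arm.state()['time_s'])"
```

```text
the job is handed in; nothing more can be done
the job is handed in; nothing more can be done
```

The job is done and handed in at about 52 s, inside the 72 s limit. The red bar lies on the bench in front of the carrier. The white, blue and orange cups stand nested on the mat, with blue placed before orange.

**How it was done:**
- Each cup was lifted by its foot, laid in the rest and regripped at the rim.
- Friction in the jaws kept the cups from swinging upright by themselves. I rolled each one up over the top edge of the carrier's empty end wall, then nested it.
- The orange cup slipped off that edge once at about 60°, while still held. I lifted it, re-measured it and finished the roll.

**Last checks:**
- **Stack:** both cups match their predicted fully-home, upright outlines in the side camera, with fitted tilts of 2–4°, which is about the noise of the fit. The pictures fix height only to a few millimetres, so "fully home" also rests on the contact heights and on pressing each cup down with 23–30 N before release. In the final pictures the arm covers part of the stack, and what shows agrees.
- **Bystanders:** the slide box and bottle are unchanged in both views. The automatic comparison disagreed for the dish. In the side picture it is where it was, now in the arm's shadow, which I take to be the cause. In the final top picture the arm hides it.
- **Forces:** the highest wrist force reading I saw was about 30 N, against the 120 N limit.

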